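Prime reagent packs on the striker and load the analyser tray

TASK

Lift every reagent pack off its hook on the rack and push all its white studs (two or three, on different faces) fully in, by pressing one stud face after another, turning the pack in between, against the upright face of the fixed steel striker plate (never push studs in with the fingers or against the rack). Stand all the packs upright on the floor of the loading tray, and when all are primed and loaded press the grey start button fully down. Leave all the other things on the bench where they are.

Things in the scene. Friction and masses are not known exactly. Their poses are not given: they have to be found in the camera images.
- pack_a: grey reagent pack with a stud on each of its front (-x), left (+y), right (-y) faces. Body 54 (x) x 56 (y) x 50 mm high, about 0.2 kg; origin under its middle, z up. On top a black grip fin, 40 mm long (x), 14 mm thick (y), from 50 to 86 mm above the origin. Starts hung by the eye on its back (+x), 12 mm above the table. May be absent. Eye 38 to 46 mm up, opening x 27 to 39 mm, 14 wide; lug ends at x = 45 mm.
- pack_b: grey reagent pack with a stud on each of its front (-x), left (+y), right (-y) faces. Body 54 (x) x 56 (y) x 50 mm high, about 0.2 kg; origin under its middle, z up. On top a black grip fin, 40 mm long (x), 14 mm thick (y), from 50 to 86 mm above the origin. Starts hung by the eye on its back (+x), 12 mm above the table. May be absent. Eye 38 to 46 mm up, opening x 27 to 39 mm, 14 wide; lug ends at x = 45 mm.
- pack_c: grey reagent pack with a stud on each of its left (+y), right (-y) faces. Body 54 (x) x 56 (y) x 50 mm high, about 0.2 kg; origin under its middle, z up. On top a black grip fin, 40 mm long (x), 14 mm thick (y), from 50 to 86 mm above the origin. Starts hung by the eye on its back (+x), 12 mm above the table. May be absent. Eye 38 to 46 mm up, opening x 27 to 39 mm, 14 wide; lug ends at x = 45 mm.
- pack_a_front (a joint): how far the round white stud on the front (-x) face of pack_a has been pushed in: 0 = out (it stands 9 mm proud of the face), 0.008 m = fully in (1 mm proud). 16 mm diameter, its axis 30 mm above the pack's underside, on the middle of the face. Moves under about 5 N and stays where it is left.
- pack_a_left (a joint): how far the round white stud on the left (+y) face of pack_a has been pushed in: 0 = out (it stands 9 mm proud of the face), 0.008 m = fully in (1 mm proud). 16 mm diameter, its axis 30 mm above the pack's underside, on the middle of the face. Moves under about 5 N and stays where it is left.
- pack_a_right (a joint): how far the round white stud on the right (-y) face of pack_a has been pushed in: 0 = out (it stands 9 mm proud of the face), 0.008 m = fully in (1 mm proud). 16 mm diameter, its axis 30 mm above the pack's underside, on the middle of the face. Moves under about 5 N and stays where it is left.
- pack_b_front (a joint): how far the round white stud on the front (-x) face of pack_b has been pushed in: 0 = out (it stands 9 mm proud of the face), 0.008 m = fully in (1 mm proud). 16 mm diameter, its axis 30 mm above the pack's underside, on the middle of the face. Moves under about 5 N and stays where it is left.
- pack_b_left (a joint): how far the round white stud on the left (+y) face of pack_b has been pushed in: 0 = out (it stands 9 mm proud of the face), 0.008 m = fully in (1 mm proud). 16 mm diameter, its axis 30 mm above the pack's underside, on the middle of the face. Moves under about 5 N and stays where it is left.
- pack_b_right (a joint): how far the round white stud on the right (-y) face of pack_b has been pushed in: 0 = out (it stands 9 mm proud of the face), 0.008 m = fully in (1 mm proud). 16 mm diameter, its axis 30 mm above the pack's underside, on the middle of the face. Moves under about 5 N and stays where it is left.
- pack_c_left (a joint): how far the round white stud on the left (+y) face of pack_c has been pushed in: 0 = out (it stands 9 mm proud of the face), 0.008 m = fully in (1 mm proud). 16 mm diameter, its axis 30 mm above the pack's underside, on the middle of the face. Moves under about 5 N and stays where it is left.
- pack_c_right (a joint): how far the round white stud on the right (-y) face of pack_c has been pushed in: 0 = out (it stands 9 mm proud of the face), 0.008 m = fully in (1 mm proud). 16 mm diameter, its axis 30 mm above the pack's underside, on the middle of the face. Moves under about 5 N and stays where it is left.
- rack: fixed steel hook rack: rail 330 mm long (y) and 50 mm high on a flat foot, with three brackets at y = -100, 0, +100 mm, standing 34 mm out to -x; bracket tops 50 mm above the table, each with an upright hook pin 18 mm high, 7 mm diameter, at x = -27.5 mm. A hung pack's axes are parallel to the rack's. Lift a pack 20 mm or more straight up, then away to -x. Origin on the table under the rail.
- striker_face (a point): point on the striker plate, 45 mm above the table on the middle of its face. The striker is a bent steel bracket fixed to the table; its upright plate is 90 mm wide (y) and 60 mm high; the face that presses studs in looks along the point's +x axis. Its foot and ribs are behind (-x).
- tray: loose shallow aluminium loading tray, outside 108 (x) x 248 (y) x 14 mm high, walls and floor 4 to 5 mm thick, 0.8 kg; origin at the centre of its underside. Room for three packs side by side along y (75 mm pitch), turned any way round.
- start (a joint): travel of the grey start push button, 0 = up, 0.006 m = fully down under 5 N; springs back
- start_top (a point): centre of the top of the start button (28 mm diameter) on its white console, 70 mm square and fixed to the table
- bottle: bystander, leave alone: white-capped bottle, 60 mm diameter, 140 mm high; origin at the centre of its underside
- vial: bystander, leave alone: amber vial, 32 mm diameter, 40 mm high; origin at the centre of its underside
- tipbox: bystander, leave alone: clear box with white lid, 87 x 122 x 55 mm; origin at the centre of its underside
- wrench: bystander, leave alone: steel wrench 150 mm long, lying flat; origin at the centre of its underside
- cap: bystander, leave alone: white round cap, 44 mm diameter, 14 mm high; origin at the centre of its underside
- tuberack: bystander, leave alone: grey block 50 x 160 mm with five capped tubes, 94 mm high; origin at the centre of its underside
- beaker: bystander, leave alone: glass beaker, 60 mm diameter, 70 mm high; origin at the centre of its underside

How it is judged (in metres and radians):
On the way, in this order (a step that is already met when the one before it is completed fails the run):
1. all studs of every pack are pushed in (value of joint each of pack_a_front, pack_a_left, pack_a_right, pack_b_front, pack_b_left, pack_b_right, pack_c_left, pack_c_right above 0.0065 m), for 0.1 s.
2. every pack stands upright on the tray's floor, released (x of pack_a in the frame of tray between -0.035 and 0.035 m and y of pack_a in the frame of tray between -0.105 and 0.105 m and z of pack_a in the frame of tray between 0 and 0.01 m and angle between each of pack_a, pack_b, pack_c's own z axis and vertical below 0.1 rad and linear speed of each of pack_a, pack_b, pack_c below 0.03 m/s and contact force between each of pack_a, pack_b, pack_c and the fingers below 0.2 N and x of pack_b in the frame of tray between -0.035 and 0.035 m and y of pack_b in the frame of tray between -0.105 and 0.105 m and z of pack_b in the frame of tray between 0 and 0.01 m and x of pack_c in the frame of tray between -0.035 and 0.035 m and y of pack_c in the frame of tray between -0.105 and 0.105 m and z of pack_c in the frame of tray between 0 and 0.01 m), for 0.2 s.
3. the start button is pressed down (value of joint start above 0.0045 m), for 0.05 s.
At the end, for the whole second after the job is handed in: Every pack present has all studs in (over 6.5 of 8 mm), and stands released, at rest and upright (0.1 rad) on the tray's floor (origin under 10 mm above the tray's underside, within 35 mm in x and 105 mm in y of its centre); the start button was pressed after that and is up again (all of step 1 and all of step 2 and value of joint start below 0.002 m); the robot touches nothing.
It fails at once if a stud is pushed with the fingers (contact force between the fingers and pack_a_front above 3 N or contact force between the fingers and pack_a_left above 3 N or contact force between the fingers and pack_a_right above 3 N or contact force between the fingers and pack_b_front above 3 N or contact force between the fingers and pack_b_left above 3 N or contact force between the fingers and pack_b_right above 3 N or contact force between the fingers and pack_c_left above 3 N or contact force between the fingers and pack_c_right above 3 N).
It fails at once if a stud is pushed against the rack (contact force between rack and pack_a_front above 3 N or contact force between rack and pack_a_left above 3 N or contact force between rack and pack_a_right above 3 N or contact force between rack and pack_b_front above 3 N or contact force between rack and pack_b_left above 3 N or contact force between rack and pack_b_right above 3 N or contact force between rack and pack_c_left above 3 N or contact force between rack and pack_c_right above 3 N).
It fails at once if the start button is pressed before all studs are in and all packs are in the tray (value of joint start above 0.0045 m and not (value of joint each of pack_a_front, pack_a_left, pack_a_right, pack_b_front, pack_b_left, pack_b_right, pack_c_left, pack_c_right above 0.0065 m and (x of pack_a in the frame of tray between -0.035 and 0.035 m and y of pack_a in the frame of tray between -0.105 and 0.105 m and z of pack_a in the frame of tray between 0 and 0.01 m and angle between pack_a's own z axis and vertical below 0.1 rad) and (x of pack_b in the frame of tray between -0.035 and 0.035 m and y of pack_b in the frame of tray between -0.105 and 0.105 m and z of pack_b in the frame of tray between 0 and 0.01 m and angle between pack_b's own z axis and vertical below 0.1 rad) and (x of pack_c in the frame of tray between -0.035 and 0.035 m and y of pack_c in the frame of tray between -0.105 and 0.105 m and z of pack_c in the frame of tray between 0 and 0.01 m and angle between pack_c's own z axis and vertical below 0.1 rad))).
It fails at once if a bystander is moved more than 30 mm (distance of any of bottle, vial, tipbox, wrench, cap, tuberack, beaker from where it was at the start of the episode above 0.03 m).
Of pack_a, pack_b, pack_c only 2 to 3 are there at a start; the rules pass over those that are not, and their reading is None.
At some moment in a run one of tray may be knocked a few centimetres aside while the robot is not near it.
Once in a run the grip may slacken for a moment while it holds something.
It also fails if it takes over 210 s, if anything falls off the work surface, if the arm or the gripper's body presses on something with over 40 N, if the wrist force passes 120 N, or if a joint passes its speed limit or range.

ROBOT

A 6-joint arm with a two-finger parallel gripper is mounted at the origin on the work surface. World frame = base frame: x ahead of the robot, y to its left, z up, the work surface at z = 0. Lengths are in mm, angles in rad, forces in N, time in s.
With the tool pointing down it reaches from about 300 to 1000 mm from the base axis. Payload 5.1 kg.
Tool frame: the origin (TCP) lies between the finger pads; the fingertips stand 17 mm ahead of it and the grasp point (between the pads) lies 2 mm behind it; z points along the fingers, y is the line along which they close (so a half turn about z gives the same grasp; the last joint's range is limited). The gripper opens to 95 mm and grips with 3 to 60 N. Pads are 20 mm wide; open, the fingers measure 119 mm over their backs; the gripper's body (75 mm by 180 mm) begins 59 mm behind the grasp point.
Start: joints at [-1.393, 0.124, 1.65, -0, 1.367, -0.083], TCP at [167.572, -628.016, 231.656] pointing down, gripper open.
Joint ranges: [-2.61, 2.61], [-1.02, 2.33], [0.03, 2.71], [-1.35, 4.49], [0.32, 2.68], [-2.91, 2.91]. Speed limits (rad/s): [2.57, 2.57, 3.14, 3.14, 3.14, 3.14].

INTERFACE

Orientations are given as a unit quaternion [x, y, z, w].
In Python, from station import read_state, camera, camera_info, robot, models gives the robot as it stands.
- The arm moves only by the tool apply_moves, never from a script. Its argument "moves" is a list of rows, each a list of 2 entries, a list of its own where there are three numbers: the shift along the tool's x, y, z in m, then the turn about the tool's z in rad. In form: [[[x, y, z], twist], ...]. A call has 1 to 10 rows; each row shifts and turns the commanded pose from where the row before left it, along the tool's axes as they then stand; what a row does not reach is not made up. A row lasts 1/8 s, in which the tool goes at most 62.5 mm and 10.7 degrees, less where a joint would pass 70% of its speed; a pose out of reach is approached as far as the arm can. A call is refused whole if a number of a shift passes 0.0625 or a number of a turn 0.188, either way. A call with a gripper value outside its range is refused whole. "grip" is the finger opening in m, from 0 to 0.0951, set as the call begins (left out, the last holds). The fingers move at their own pace and stop on an object; "force" is the grip in N (left out, the last holds). Time passes only in rows, so rows that do not move let the fingers close. It gives the time, the measured TCP pose, the force, the opening and the grip force at its end, in the units of the state.
- read_state(): the state, without advancing time (a new reading comes with each control period).
- camera(name): name is "scene" or "top"; returns (picture, depth): 480x640x3 uint8, red, green, blue; 480x640 float32, mm along the optical axis (not along the pixel's ray), 0 where there is no reading.
- camera_info(name): a dict with "K" (3x3 intrinsics, pixels), "position" and "attitude" of the camera in the world. Camera axes: x right, y down, z forward; pixel columns grow to the right and rows downward; lengths in mm; the calibration is good to about 2 mm. A picture is of the moment at which its call begins. camera_info takes no time and is no camera call.
- robot.sign_off(): hands the job in; it is judged then, once.
Trained networks look in the newest picture that a camera, given by its name, has taken for a name from the list of things; names that differ only in an ending like _2 or _b are one class to them, and where a whole thing is asked for, a point or a joint stands for the part that bears it (a point fixed in the world has none). Each returns a list of dicts, best first, with "score" (0 to 1); they miss things now and then, are a little off and sometimes report something else, mostly with a low value. They report only what shows in the picture. A call takes as long as a camera call.
- models.masks_of(thing, camera): "pixels" (480x640 bool, what is visible of it) and "at" ([column, row] in pixels, amid what is visible of it).
- models.spot_point(thing, camera): "at" ([column, row] in pixels: a listed point, or the origin of a listed thing).
The state is a dict: "clock": time; "joints": joint angles; "joint_velocities": joint speeds; "joint_efforts": joint torques, N m; "position": TCP position; "orientation": TCP orientation; "force": force on the tool from outside, world axes, zero at the start; "wrist_torque": the same for the moment, N m; "width": finger opening in mm; "gripper_force": force on a finger pad.
Only numpy, scipy, OpenCV 4.12 (cv2) and the standard library are available. Lean on these libraries where they do the work, as an engineer would, in place of code of your own. Each camera call takes 0.05 s, during which the arm holds its last target. There are 200 camera calls.

## Working session

There is one attempt and no reset: what is moved stays moved. The work goes in short steps, Python scripts to look and compute and a tool call to move; the robot and the scene stay as the last step left them, time stands still between calls to the robot, and variables do not carry over. Pictures are saved under pics/ and viewed, at most 14 in all, crops included, and the job is handed in when it is done.

Besides the shell and the picture viewer there is one more tool, called by a JSON object that holds its "fn" and its "kwargs", one argument or row to a line. apply_moves: Moves the arm, as the interface text tells. Its arguments: {"type":"object","properties":{"moves":{"type":"array"},"grip":{"type":"number"},"force":{"type":"number"}},"required":["moves"]}

```bash
mkdir -p pics; ls; cat > h.py <<'E'
import numpy as np,cv2
from station import read_state,camera,camera_info,robot,models
from scipy.spatial.transform import Rotation as R
def Rm(a):
    a=np.array(a,float)
    return a if a.shape==(3,3) else R.from_quat(a).as_matrix()
def cloud(name,d):
    i=camera_info(name);K=np.array(i['K']);v,u=np.mgrid[0:480,0:640]
    p=np.stack([(u-K[0,2])/K[0,0]*d,(v-K[1,2])/K[1,1]*d,d],-1)
    return p@Rm(i['attitude']).T+np.array(i['position'])
def save(n,p): cv2.imwrite('pics/'+n,cv2.cvtColor(p,cv2.COLOR_RGB2BGR))
E
python3 - <<'E'
from h import *
print(read_state())
for n in('scene','top'):
    i=camera_info(n);print(i)
    p,d=camera(n);save(n+'0.png',p);np.save(n+'0.npy',d)
    P=cloud(n,d)
    for t in ['pack_a','pack_c','rack','striker_face','tray','start_top','bottle','vial','tipbox','wrench','cap','tuberack','beaker']:
        for m in models.spot_point(t,n)[:4]:
            if m['score']<.3: continue
            u,v=[int(round(x)) for x in m['at']]
            u=min(max(u,0),639);v=min(max(v,0),479)
            print(n,t,round(m['score'],2),u,v,P[v,u].round())
E
```

```text
pics
{'clock': 0.0, 'joints': array([-1.39257197e+00,  1.24495279e-01,  1.65169925e+00, -3.18799853e-05,
        1.36748576e+00, -8.25864079e-02]), 'joint_velocities': array([-0.00105595, -0.00013658, -0.00069848, -0.0002293 , -0.00033848,
       -0.0010717 ]), 'joint_efforts': array([-1.91309759e-03, -4.17604852e+01, -3.59931672e+01,  7.73198577e-02,
        4.92941507e-02, -1.77327020e-04]), 'position': array([ 167.47373409, -627.4147025 ,  230.37845018]), 'orientation': array([ 9.91508300e-01,  1.30039232e-01, -6.54856313e-05, -1.04187597e-03]), 'force': array([ 0.24189104, -0.15230669, -0.84690372]), 'wrist_torque': array([ 0.04572849,  0.01944868, -0.01531837]), 'gripper_force': 0.0, 'width': 94.86521029985362}
{'K': array([[481.22167309,   0.        , 312.86205823],
       [  0.        , 481.22167309, 235.29456241],
       [  0.        ,   0.        ,   1.        ]]), 'position': array([1155.57756625, -291.55079902,  936.37190814]), 'attitude': array([ 0.80949719,  0.47556847, -0.16569535, -0.30181781])}
scene pack_a 0.97 406 232 [608. 300.  47.]
scene pack_a 0.85 373 251 [618.
[... 1317 characters left out ...]
 pack_a 0.79 310 215 [582. 115.  92.]
top pack_a 0.56 218 219 [568. 310.  95.]
top pack_c 0.82 265 216 [576. 210.  99.]
top pack_c 0.79 310 215 [582. 115.  92.]
top pack_c 0.56 218 219 [568. 310.  95.]
top rack 0.76 267 192 [639. 211.  50.]
top striker_face 0.82 380 296 [416. -48.  -0.]
top tray 0.77 492 236 [ 559. -305.    3.]
top start_top 0.46 243 280 [443. 258.  42.]
top bottle 0.84 384 149 [736. -44.  80.]
top vial 0.59 369 198 [635. -17.  34.]
top tipbox 0.91 201 359 [273. 338.  53.]
top wrench 0.57 487 320 [ 368. -289.    3.]
top cap 0.69 242 281 [441. 260.  42.]
top cap 0.6 299 324 [350. 133.  14.]
top tuberack 0.58 476 146 [ 761. -260.   40.]
top beaker 0.57 156 308 [379. 453.   5.]
```

View pics/top0.png

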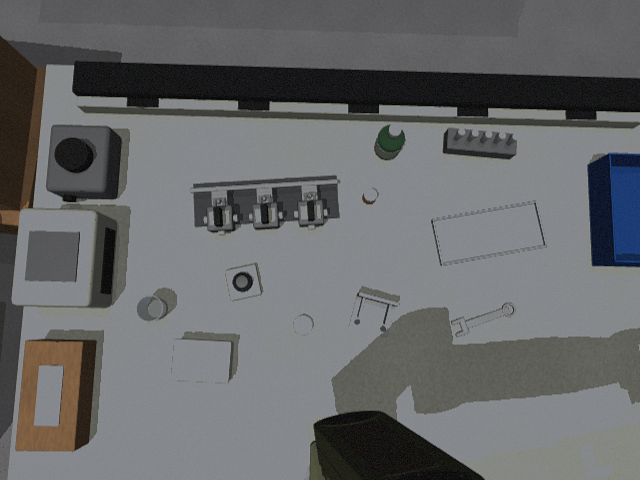

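View pics/scene0.png

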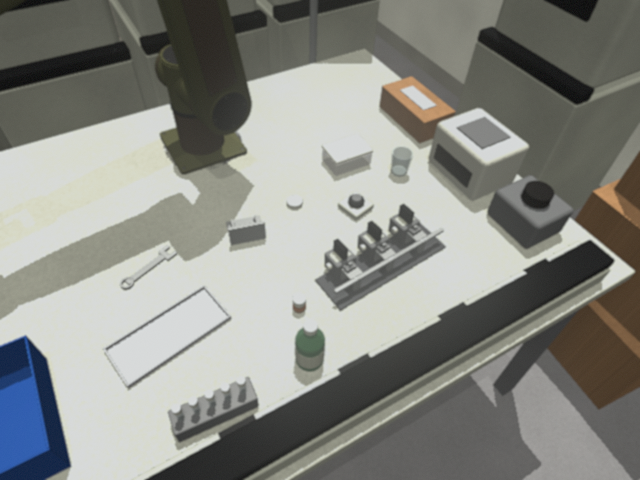

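```bash
python3 - <<'E'
from h import *
def rect(P,m,name):
    q=P[m][:,:2].astype(np.float32);r=cv2.minAreaRect(q)
    print(name,len(q),np.round(r[0],1),np.round(r[1],1),round(r[2],2), P[m].mean(0).round(1))
for n in('top','scene'):
    d=np.load(n+'0.npy');P=cloud(n,d);ok=d>0
    X,Y,Z=P[...,0],P[...,1],P[...,2]
    flo=ok&(abs(Z)<15)&(X>200)&(X<900)&(abs(Y)<500)
    print(n,'floor z',np.median(Z[flo]))
    for yc in(110,210,310):
        rect(P,ok&(abs(Y-yc)<45)&(Z>90)&(Z<106)&(X>540)&(X<620),'fin%d'%yc)
        rect(P,ok&(abs(Y-yc)<45)&(Z>56)&(Z<68)&(X>530)&(X<625),'body%d'%yc)
    rect(P,ok&(Z>42)&(Z<56)&(X>622)&(X<680)&(Y>20)&(Y<400),'rail')
    m=ok&(Z>20)&(Z<68)&(X>340)&(X<450)&(abs(Y+43)<70)
    rect(P,m,'striker')
    s=P[m]
    print(s[:,2].max(), np.percentile(s[:,0],[0,2,50,98,100]),np.percentile(s[:,1],[0,2,50,98,100]))
    rect(P,ok&(Z>9)&(Z<19)&(X>480)&(X<660)&(Y<-150)&(Y>-450),'trayrim')
    rect(P,ok&(Z>-3)&(Z<19)&(X>480)&(X<660)&(Y<-160)&(Y>-450)&(Z>2),'tray')
    rect(P,ok&(Z>34)&(Z<60)&(X>400)&(X<490)&(Y<320)&(Y>200),'button')
E
```

```text
top floor z -1.2008523296367457
fin110 117 [592.  114.2] [40.3 13.8] 4.98 [592.6 114.2  95. ]
body110 395 [595.8 114.8] [57.6 54.6] 4.3 [594.8 115.6  59.4]
fin210 123 [583.7 213.6] [39.7 13.9] 6.24 [583.1 213.5  94.5]
body210 412 [591.6 214.2] [68.7 55.2] 5.67 [586.9 213.2  59.4]
fin310 121 [574.9 313. ] [39.3 13.8] 5.99 [574.9 312.9  94.6]
body310 426 [586.8 314.5] [74.6 55.5] 6.38 [579.7 312.   59.5]
rail 1118 [635.4 217.6] [ 47.3 327.2] 5.11 [646.6 212.6  48.2]
striker 335 [386.3 -32.5] [90.2 51.3] 76.21 [396.5 -34.7  46.7]
64.5828702786605 [354.52125701 358.0558357  401.23786084 418.00348697 420.68472039] [-82.4359674  -77.41795384 -38.3627755    5.19341768   6.4320985 ]
trayrim 532 [ 564.9 -294.6] [108.2 249.7] 11.37 [ 563.9 -294.6   12.4]
tray 3477 [ 569.8 -305.4] [288.6 179.1] 89.91 [ 565.3 -298.9    5.4]
button 131 [440.3 263.4] [36.5 29.6] 14.55 [439.5 261.5  40.1]
scene floor z 0.4934665404842917
fin110 109 [596.9 112.9] [41.6 14.6] 4.38 [598.4 112.6  95.5]
body110 278 [598.4 112.4] [52.9 54. ] 4.79 [605.3 106.4  61. ]
fin210 96 [587.9 212.3] [40.8 15. ] 4.85 [589.9 211.5  95.5]
body210 284 [593.9 213.1] [61.6 58.7] 3.7 [598.5 205.6  60.9]
fin310 97 [579.2 311.4] [40.6 16.7] 0.56 [581.1 311.   95. ]
body310 299 [590.4 312.8] [69.7 57.7] 3.17 [593.  306.   60.8]
rail 1063 [639.  217.4] [ 52.2 329. ] 4.53 [651.5 203.7  49.5]
striker 521 [392.7 -34.1] [89.8 55. ] 76.69 [411.2 -38.9  43.4]
64.15601615202945 [359.74394462 370.70306635 413.11074234 425.63229807 427.91914408] [-83.3001949  -81.04092863 -40.09717022   2.46471204   4.66716824]
trayrim 827 [ 569.6 -295.7] [111.7 248. ] 11.2 [ 574.1 -302.4   13.1]
tray 5936 [ 570.1 -305. ] [179.8 289.8] 0.04 [ 571.9 -303.7    5.6]
button 87 [449.  257.6] [30.3 38.6] 48.82 [446.8 258.5  40.3]
```

```bash
python3 - <<'E'
from h import *
i=cv2.imread('pics/top0.png');a=cv2.resize(i[170:245,185:345],None,fx=5,fy=5,interpolation=2)[:,:800]
j=cv2.imread('pics/scene0.png');b=cv2.resize(j[195:305,310:450],None,fx=4,fy=4)
c=np.zeros((600,800,3),np.uint8);c[:225]=cv2.resize(a,(480,225))[:, :480].repeat(1,1) if 0 else np.pad(cv2.resize(a,(480,225)),((0,0),(0,320),(0,0)));b=cv2.resize(b,(477,375));c[225:,:477]=b
cv2.imwrite('pics/crop.png',c)
for n in('top','scene'):
    d=np.load(n+'0.npy');P=cloud(n,d)
    for lo,hi in((50,70),(15,50)):
        m=(d>0)&(P[...,2]>lo)&(P[...,2]<hi)&(P[...,0]>385)&(P[...,0]<445)&(abs(P[...,1]+40)<60)
        q=P[m]
        for k in range(4):
            c=np.polyfit(q[:,1],q[:,0],1);r=q[:,0]-np.polyval(c,q[:,1]);q=q[abs(r)<max(3,2*r.std())]
        print(n,lo,len(q),c,'yaw',np.degrees(-np.arctan(c[0])),'x@-39',np.polyval(c,-39),r.std(),np.percentile(q[:,1],[1,99]))
E
```

```text
top 50 164 [2.41710384e-01 4.16272921e+02] yaw -13.5883577705834 x@-39 406.84621636098467 2.512853964988929 [-79.79292687   4.82477149]
top 15 83 [1.88419428e-01 4.05610903e+02] yaw -10.670537025216042 x@-39 398.26254501157564 6.036813957247075 [-75.55885785   6.34178851]
scene 50 150 [2.35956291e-01 4.23397641e+02] yaw -13.276464083472657 x@-39 414.1953452488867 1.9916328781029504 [-81.78973563   3.19528431]
scene 15 319 [2.42031309e-01 4.24671625e+02] yaw -13.605729168694603 x@-39 415.23240365448686 1.382990755889879 [-81.78645566   3.26338357]
```

View pics/crop.png

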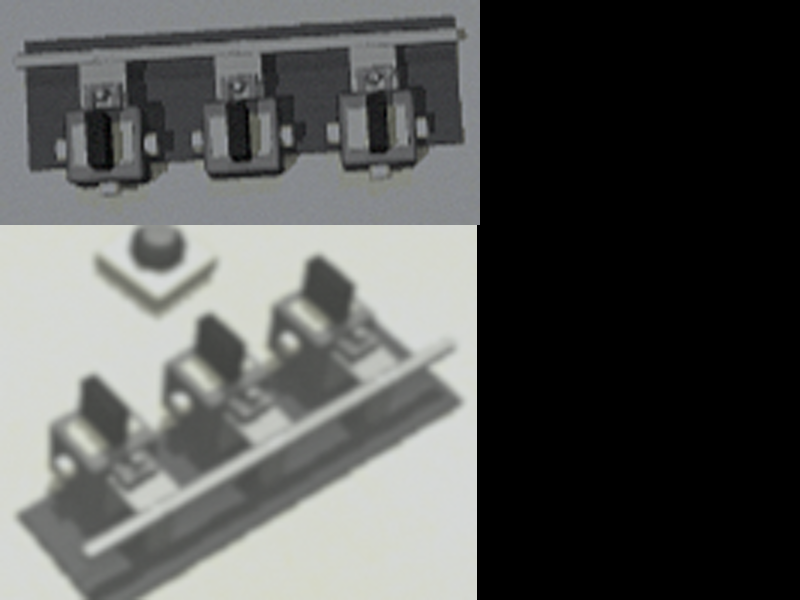

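```bash
cat >> h.py <<'E'
def pose():
    s=read_state();M=Rm(s['orientation']);return s,np.array(s['position']),np.degrees(np.arctan2(M[1,0],M[0,0]))
def plan(wps,start=None):
    """wps: (x,y,z,phi_deg); prints rows (m, rad), phi increases continuously from the present"""
    s,p,f=pose()
    if start is not None: p,f=np.array(start[:3],float),start[3]
    print('t %.2f'%s['clock'],'pose',p.round(1),round(f,2),'j1 %.1f j6 %.1f'%tuple(np.degrees(s['joints'][[0,5]])),'F',s['force'].round(1),'w',round(s['width'],1))
    rows=[]
    for w in wps:
        q=np.array(w[:3],float);df=w[3]-f
        n=int(max(np.ceil(np.linalg.norm(q-p)/58),np.ceil(abs(df)/10.2),1))
        st=(q-p)/n
        for k in range(n):
            a=np.radians(f);d=[st[0]*np.cos(a)+st[1]*np.sin(a),st[0]*np.sin(a)-st[1]*np.cos(a),-st[2]]
            rows.append([[round(float(x)/1000,4) for x in d],round(float(-np.radians(df/n)),4)]);f+=df/n
        p=q
    for i in range(0,len(rows),10): print(str(rows[i:i+10]).replace(' ',''))
E
python3 -c "
from h import *
plan([(594,113,200,184.9)])"
```

```text
t 1.40 pose [ 167.6 -628.   231.6] 14.94 j1 -79.8 j6 -4.7 F [-0.3  0.8  0.7] w 95.3
[[[0.0355,-0.0356,0.0019],-0.1745],[[0.0411,-0.0289,0.0019],-0.1745],[[0.0455,-0.0214,0.0019],-0.1745],[[0.0485,-0.0131,0.0019],-0.1745],[[0.0501,-0.0045,0.0019],-0.1745],[[0.0501,0.0043,0.0019],-0.1745],[[0.0486,0.0129,0.0019],-0.1745],[[0.0456,0.0211,0.0019],-0.1745],[[0.0413,0.0287,0.0019],-0.1745],[[0.0357,0.0355,0.0019],-0.1745]]
[[[0.029,0.0411,0.0019],-0.1745],[[0.0214,0.0455,0.0019],-0.1745],[[0.0132,0.0485,0.0019],-0.1745],[[0.0045,0.0501,0.0019],-0.1745],[[-0.0042,0.0501,0.0019],-0.1745],[[-0.0129,0.0486,0.0019],-0.1745],[[-0.0211,0.0456,0.0019],-0.1745]]
```

{"fn": "apply_moves", "kwargs": {
  "moves": [
    [[0.0355,-0.0356,0.0019],-0.1745],
    [[0.0411,-0.0289,0.0019],-0.1745],
    [[0.0455,-0.0214,0.0019],-0.1745],
    [[0.0485,-0.0131,0.0019],-0.1745],
    [[0.0501,-0.0045,0.0019],-0.1745],
    [[0.0501,0.0043,0.0019],-0.1745],
    [[0.0486,0.0129,0.0019],-0.1745],
    [[0.0456,0.0211,0.0019],-0.1745],
    [[0.0413,0.0287,0.0019],-0.1745],
    [[0.0357,0.0355,0.0019],-0.1745]
  ],
  "grip": 0.05,
  "force": 50
}}

```text
clock: 2.65
position: [419.1, -190.8, 213.0]
orientation: [0.535, 0.845, 0.0, 0.001]
force: [0.1, 0.1, 0.1]
width: 49.7
gripper_force: 0.0
```

{"fn": "apply_moves", "kwargs": {
  "moves": [
    [[0.029,0.0411,0.0019],-0.1745],
    [[0.0214,0.0455,0.0019],-0.1745],
    [[0.0132,0.0485,0.0019],-0.1745],
    [[0.0045,0.0501,0.0019],-0.1745],
    [[-0.0042,0.0501,0.0019],-0.1745],
    [[-0.0129,0.0486,0.0019],-0.1745],
    [[-0.0211,0.0456,0.0019],-0.1745]
  ]
}}

```text
clock: 3.52
position: [594.6, 114.5, 199.5]
orientation: [-0.046, 0.999, -0.0, 0.0]
force: [0.3, -0.8, 0.5]
width: 49.6
gripper_force: 0.0
```

```bash
python3 -c "
from h import *
plan([(594,113,83,184.9)])
p,d=camera('scene');P=cloud('scene',d)
save('c1.png',cv2.resize(p[150:300,260:460],None,fx=4,fy=4))"
```

```text
t 3.52 pose [594.6 114.5 199.5] -174.75 j1 5.8 j6 -89.4 F [ 0.3 -0.8  0.5] w 49.6
[[[0.0,-0.0,0.0032],-0.1744],[[0.0,-0.0,0.0032],-0.1744],[[0.0,-0.0,0.0032],-0.1744],[[0.0,-0.0,0.0032],-0.1744],[[0.0,-0.0,0.0032],-0.1744],[[0.0,-0.0,0.0032],-0.1744],[[0.0,-0.0,0.0032],-0.1744],[[0.0,0.0,0.0032],-0.1744],[[0.0,0.0,0.0032],-0.1744],[[0.0,0.0,0.0032],-0.1744]]
[[[0.0,0.0,0.0032],-0.1744],[[0.0,0.0,0.0032],-0.1744],[[0.0,0.0,0.0032],-0.1744],[[0.0,0.0,0.0032],-0.1744],[[0.0,0.0,0.0032],-0.1744],[[0.0,0.0,0.0032],-0.1744],[[-0.0,0.0,0.0032],-0.1744],[[-0.0,0.0,0.0032],-0.1744],[[-0.0,0.0,0.0032],-0.1744],[[-0.0,0.0,0.0032],-0.1744]]
[[[-0.0,0.0,0.0032],-0.1744],[[-0.0,0.0,0.0032],-0.1744],[[-0.0,0.0,0.0032],-0.1744],[[-0.0,0.0,0.0032],-0.1744],[[-0.0,0.0,0.0032],-0.1744],[[-0.0,-0.0,0.0032],-0.1744],[[-0.0,-0.0,0.0032],-0.1744],[[-0.0,-0.0,0.0032],-0.1744],[[-0.0,-0.0,0.0032],-0.1744],[[-0.0,-0.0,0.0032],-0.1744]]
[[[-0.0,-0.0,0.0032],-0.1744],[[-0.0,-0.0,0.0032],-0.1744],[[-0.0,-0.0,0.0032],-0.1744],[[-0.0,-0.0,0.0032],-0.1744],[[0.0,-0.0,0.0032],-0.1744],[[0.0,-0.0,0.0032],-0.1744]]
```

View pics/c1.png

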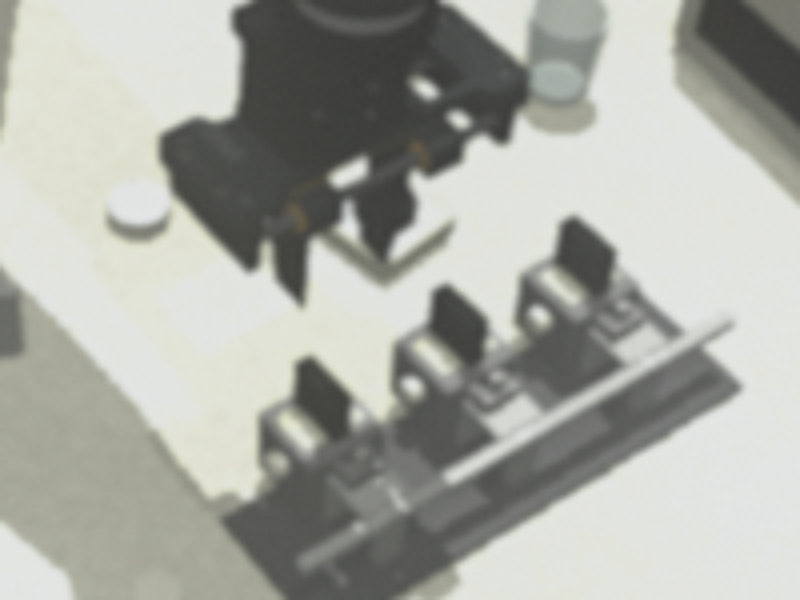

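```bash
sed -i 's/    rows=\[\]/    f=wps[0][3]+(f-wps[0][3]+180)%360-180;rows=[]/' h.py
python3 -c "
from h import *
plan([(594.5,113.5,120,94.9)])"
```

```text
t 3.58 pose [596.4 118.8 199.1] -174.36 j1 6.1 j6 -89.6 F [-0.6  1.   0.9] w 50.2
[[[0.0003,-0.0006,0.0088],0.176],[[0.0002,-0.0006,0.0088],0.176],[[0.0001,-0.0006,0.0088],0.176],[[-0.0001,-0.0006,0.0088],0.176],[[-0.0002,-0.0006,0.0088],0.176],[[-0.0003,-0.0006,0.0088],0.176],[[-0.0004,-0.0005,0.0088],0.176],[[-0.0004,-0.0004,0.0088],0.176],[[-0.0005,-0.0004,0.0088],0.176]]
```

{"fn": "apply_moves", "kwargs": {
  "moves": [
    [[0,0,0.0088],0.175],
    [[0,0,0.0088],0.175],
    [[0,0,0.0088],0.175],
    [[0,0,0.0088],0.175],
    [[0,0,0.0088],0.175],
    [[0,0,0.0088],0.175],
    [[0,0,0.0088],0.175],
    [[0,0,0.0088],0.175],
    [[0,0,0.0088],0.175],
    [[0,0,0],0]
  ],
  "grip": 0.07
}}

```text
clock: 4.82
position: [593.3, 112.7, 119.3]
orientation: [0.677, 0.736, -0.001, -0.001]
force: [0.0, 0.7, 0.1]
width: 69.8
gripper_force: 0.0
```

```bash
python3 -c "
from h import *
plan([(594.5,113.5,90,94.9)])
plan([(594.5,113.5,90,94.9)])"
```

```text
t 4.83 pose [593.3 112.7 119.3] 94.78 j1 5.7 j6 0.9 F [0.  0.7 0.1] w 69.8
[[[0.0007,0.0013,0.0293],-0.0021]]
t 4.83 pose [593.3 112.7 119.3] 94.78 j1 5.7 j6 0.9 F [0.  0.7 0.1] w 69.8
[[[0.0007,0.0013,0.0293],-0.0021]]
```

{"fn": "apply_moves", "kwargs": {
  "moves": [
    [[0.0005,0.0005,0.015],0],
    [[0,0,0.0145],0],
    [[0,0,0],0]
  ]
}}

```text
clock: 5.2
position: [592.8, 113.2, 88.3]
orientation: [0.677, 0.736, -0.002, -0.001]
force: [-0.7, -0.1, 0.8]
width: 69.8
gripper_force: 0.0
```

{"fn": "apply_moves", "kwargs": {
  "moves": [
    [[0,0,0],0],
    [[0,0,0],0],
    [[0,0,0],0],
    [[0,0,0],0],
    [[0,0,0],0]
  ],
  "grip": 0.02,
  "force": 55
}}

```text
clock: 5.82
position: [596.5, 113.6, 91.3]
orientation: [0.678, 0.735, 0.002, 0.002]
force: [7.4, 1.1, -4.6]
width: 39.9
gripper_force: 54.4
```

```bash
python3 -c "
from h import *
plan([(594.5,113.5,185,94.9),(473,-53,185,166.5),(473,-53,92,166.5)],start=(594.5,113.5,90,94.9))"
```

```text
t 5.83 pose [594.5 113.5  90. ] 94.9 j1 5.7 j6 1.0 F [ 7.4  1.1 -4.6] w 39.9
[[[0.0,0.0,-0.0475],-0.0],[[0.0,0.0,-0.0475],-0.0],[[-0.0194,-0.0169,-0.0],-0.1562],[[-0.0166,-0.0197,-0.0],-0.1562],[[-0.0133,-0.0221,-0.0],-0.1562],[[-0.0097,-0.0239,-0.0],-0.1562],[[-0.0059,-0.0251,-0.0],-0.1562],[[-0.0019,-0.0257,-0.0],-0.1562],[[0.0021,-0.0257,-0.0],-0.1562],[[0.0061,-0.025,-0.0],-0.1562]]
[[[0.0,0.0,0.0465],-0.0],[[0.0,0.0,0.0465],-0.0]]
```

{"fn": "apply_moves", "kwargs": {
  "moves": [
    [[0,0,-0.035],0],
    [[0,0,-0.06],0],
    [[-0.0194,-0.0169,0],-0.1562],
    [[-0.0166,-0.0197,0],-0.1562],
    [[-0.0133,-0.0221,0],-0.1562],
    [[-0.0097,-0.0239,0],-0.1562],
    [[-0.0059,-0.0251,0],-0.1562],
    [[-0.0019,-0.0257,0],-0.1562],
    [[0.0021,-0.0257,0],-0.1562],
    [[0.0061,-0.025,0],-0.1562]
  ]
}}

```text
clock: 7.08
position: [471.0, -53.1, 184.9]
orientation: [0.117, 0.993, 0.0, -0.001]
force: [-0.7, -0.2, -3.0]
width: 40.3
gripper_force: 54.4
```

{"fn": "apply_moves", "kwargs": {
  "moves": [
    [[0,0,0.0455],0],
    [[0,0,0.0455],0],
    [[0,0,0],0],
    [[0,0,0],0]
  ]
}}

```text
clock: 7.58
position: [472.9, -52.8, 96.0]
orientation: [0.119, 0.993, -0.0, 0.001]
force: [-0.3, -0.1, -2.5]
width: 39.8
gripper_force: 54.4
```

```bash
python3 -c "
from h import *
plan([(473,-53,92,166.5)])
p,d=camera('scene')
save('c2.png',cv2.resize(p[150:300,160:360],None,fx=4,fy=4))
plan([(473,-53,92,166.5)])"
```

```text
t 7.58 pose [472.9 -52.8  96. ] 166.27 j1 -12.8 j6 -89.1 F [-0.3 -0.1 -2.5] w 39.8
[[[-0.0001,-0.0002,0.004],-0.0039]]
t 7.62 pose [473.7 -52.9  96.9] 166.27 j1 -12.8 j6 -89.1 F [ 0.5 -0.1 -3. ] w 39.6
[[[0.0006,-0.0002,0.0049],-0.0039]]
```

View pics/c2.png

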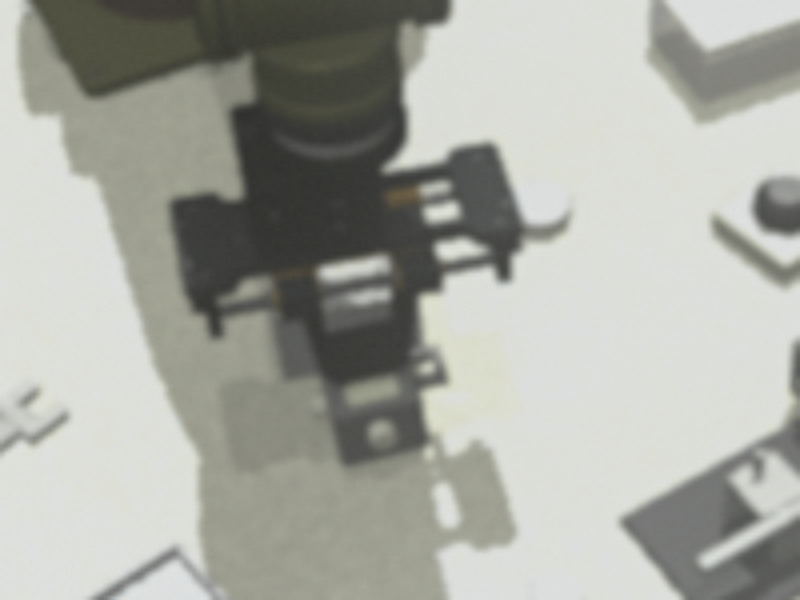

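{"fn": "apply_moves", "kwargs": {
  "moves": [
    [[0.008,0,0.004],0],
    [[0.008,0,0],0],
    [[0.003,0,0],0],
    [[0.001,0,0],0],
    [[0,0,0],0]
  ]
}}

```text
clock: 8.25
position: [452.8, -47.9, 90.8]
orientation: [0.12, 0.993, -0.0, 0.0]
force: [-0.0, 0.2, -3.4]
width: 39.5
gripper_force: 54.4
```

{"fn": "apply_moves", "kwargs": {
  "moves": [
    [[0.0015,0,0],0],
    [[0.0015,0,0],0],
    [[0.0015,0,0],0],
    [[0.0015,0,0],0]
  ]
}}

```text
clock: 8.75
position: [448.6, -46.8, 91.7]
orientation: [0.12, 0.993, -0.0, 0.002]
force: [5.8, -0.9, -4.0]
width: 39.8
gripper_force: 54.4
```

{"fn": "apply_moves", "kwargs": {
  "moves": [
    [[0.0015,0,0],0],
    [[0.0015,0,0],0],
    [[0.0015,0,0],0]
  ]
}}

```text
clock: 9.12
position: [444.1, -45.7, 91.6]
orientation: [0.12, 0.993, -0.0, 0.002]
force: [5.4, -0.9, -3.6]
width: 40.1
gripper_force: 54.4
```

{"fn": "apply_moves", "kwargs": {
  "moves": [
    [[0.0015,0,0],0],
    [[0.0015,0,0],0]
  ]
}}

```text
clock: 9.38
position: [442.3, -45.2, 92.0]
orientation: [0.12, 0.993, -0.0, 0.004]
force: [8.6, -1.0, -3.6]
width: 39.9
gripper_force: 54.4
```

{"fn": "apply_moves", "kwargs": {
  "moves": [
    [[0.0015,0,0],0],
    [[0,0,0],0]
  ]
}}

```text
clock: 9.62
position: [441.5, -45.1, 92.5]
orientation: [0.12, 0.993, -0.0, 0.005]
force: [8.6, -1.6, -4.6]
width: 40.0
gripper_force: 54.5
```

{"fn": "apply_moves", "kwargs": {
  "moves": [
    [[0.0015,0,0],0],
    [[0.001,0,0],0]
  ]
}}

```text
clock: 9.88
position: [440.3, -44.8, 93.1]
orientation: [0.12, 0.993, -0.0, 0.006]
force: [12.8, -2.4, -4.5]
width: 39.7
gripper_force: 54.6
```

{"fn": "apply_moves", "kwargs": {
  "moves": [
    [[-0.0375,0,0],0],
    [[0,0,0],0.1745],
    [[0,0,0],0.1745],
    [[0,0,0],0.1745],
    [[0,0,0],0.1745],
    [[0,0,0],0.1745],
    [[0,0,0],0.1745],
    [[0,0,0],0.1745],
    [[0,0,0],0.1745],
    [[0,0,0],0.1745]
  ]
}}

```text
clock: 11.12
position: [471.1, -52.5, 90.1]
orientation: [0.788, 0.615, -0.001, -0.001]
force: [-0.8, -0.1, -3.2]
width: 39.7
gripper_force: 54.6
```

{"fn": "apply_moves", "kwargs": {
  "moves": [
    [[0,-0.012,0],0],
    [[0,-0.008,0],0],
    [[0,-0.002,0],0],
    [[0,-0.0015,0],0],
    [[0,-0.0015,0],0],
    [[0,-0.0015,0],0],
    [[0,-0.0015,0],0],
    [[0,-0.0015,0],0]
  ]
}}

```text
clock: 12.12
position: [445.0, -46.1, 91.2]
orientation: [0.786, 0.618, 0.001, 0.002]
force: [6.2, -0.3, -5.8]
width: 39.6
gripper_force: 54.7
```

{"fn": "apply_moves", "kwargs": {
  "moves": [
    [[0,-0.0015,0],0],
    [[0,-0.0015,0],0],
    [[0,-0.001,0],0]
  ]
}}

```text
clock: 12.5
position: [441.1, -45.1, 91.2]
orientation: [0.786, 0.618, 0.001, 0.002]
force: [4.8, -1.4, -6.7]
width: 39.9
gripper_force: 54.7
```

Total so far 33.5; continue to the stop.

{"fn": "apply_moves", "kwargs": {
  "moves": [
    [[0,-0.0015,0],0],
    [[0,-0.0015,0],0]
  ]
}}

```text
clock: 12.75
position: [440.4, -45.0, 92.0]
orientation: [0.786, 0.618, 0.004, 0.004]
force: [11.4, -2.4, -8.6]
width: 39.8
gripper_force: 54.8
```

{"fn": "apply_moves", "kwargs": {
  "moves": [
    [[0,-0.0015,0],0],
    [[0,-0.001,0],0]
  ]
}}

```text
clock: 13.0
position: [440.1, -44.9, 92.8]
orientation: [0.786, 0.618, 0.005, 0.007]
force: [18.7, -4.2, -13.9]
width: 39.7
gripper_force: 54.9
```

{"fn": "apply_moves", "kwargs": {
  "moves": [
    [[0,0.039,0],0],
    [[0,0,0],0.1745],
    [[0,0,0],0.1745],
    [[0,0,0],0.1745],
    [[0,0,0],0.1745],
    [[0,0,0],0.1745],
    [[0,0,0],0.1745],
    [[0,0,0],0.1745],
    [[0,0,0],0.1745],
    [[0,0,0],0.1745]
  ]
}}

```text
clock: 14.25
position: [471.7, -52.5, 90.5]
orientation: [0.993, -0.122, -0.001, -0.0]
force: [-0.3, 0.8, -2.7]
width: 39.5
gripper_force: 54.6
```

{"fn": "apply_moves", "kwargs": {
  "moves": [
    [[-0.012,0,0],0],
    [[-0.008,0,0],0],
    [[-0.002,0,0],0],
    [[-0.002,0,0],0],
    [[-0.002,0,0],0],
    [[-0.0015,0,0],0],
    [[-0.0015,0,0],0],
    [[-0.0015,0,0],0],
    [[-0.0015,0,0],0]
  ]
}}

```text
clock: 15.38
position: [443.1, -45.8, 91.7]
orientation: [0.993, -0.119, 0.003, 0.001]
force: [7.8, -3.6, -6.5]
width: 39.8
gripper_force: 54.7
```

{"fn": "apply_moves", "kwargs": {
  "moves": [
    [[-0.0015,0,0],0],
    [[-0.0015,0,0],0],
    [[-0.001,0,0],0]
  ]
}}

```text
clock: 15.75
position: [440.8, -45.5, 92.7]
orientation: [0.993, -0.119, 0.005, 0.001]
force: [10.0, -3.0, -4.8]
width: 39.9
gripper_force: 54.9
```

{"fn": "apply_moves", "kwargs": {
  "moves": [
    [[-0.0015,0,0],0],
    [[-0.001,0,0],0]
  ]
}}

```text
clock: 16.0
position: [439.3, -45.3, 93.3]
orientation: [0.993, -0.119, 0.007, 0.001]
force: [12.5, -4.7, -5.2]
width: 39.7
gripper_force: 55.0
```

```bash
python3 - <<'E'
from h import *
d=None
p,d=camera('top');P=cloud('top',d);m=(d>0)&(P[...,2]>9)&(P[...,2]<19)&(P[...,0]>460)&(P[...,0]<680)&(P[...,1]<-150)&(P[...,1]>-460)
print(m.sum(),cv2.minAreaRect(P[m][:,:2].astype(np.float32)))
p,d=camera('scene');P=cloud('scene',d);m=(d>0)&(P[...,2]>9)&(P[...,2]<19)&(P[...,0]>460)&(P[...,0]<680)&(P[...,1]<-150)&(P[...,1]>-460)
print(m.sum(),cv2.minAreaRect(P[m][:,:2].astype(np.float32)))
save('c3.png',cv2.resize(p[150:420,90:330],None,fx=2.2,fy=2.2))
plan([(473,-53,92,-13.5)])
E
```

```text
504 ((583.9067993164062, -291.01898193359375), (147.58998107910156, 249.31216430664062), 11.66454029083252)
822 ((569.491455078125, -295.61285400390625), (111.47431945800781, 248.10923767089844), 11.390141487121582)
t 16.10 pose [439.4 -45.3  93.3] -13.65 j1 -12.8 j6 90.9 F [12.5 -6.  -5.5] w 39.5
[[[0.0345,-0.0005,0.0013],-0.0026]]
```

View pics/c3.png

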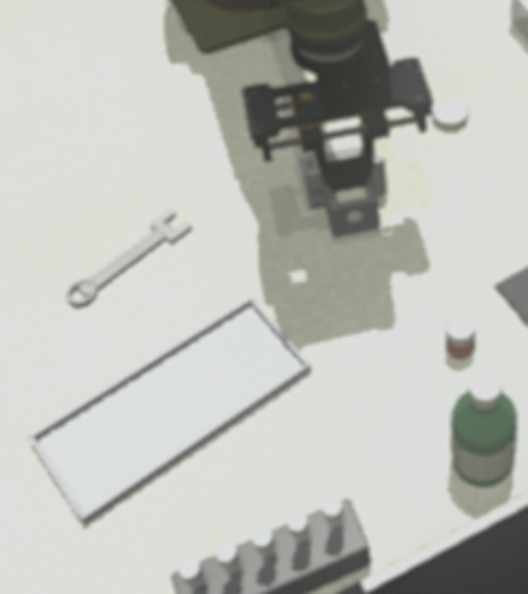

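```bash
python3 -c "
from h import *
plan([(473,-53,125,-13.5),(583.3,-369,125,-78.6),(583.3,-369,95,-78.6)],start=(472,-52.6,90.5,-13.5))"
```

```text
t 16.10 pose [472.  -52.6  90.5] -13.5 j1 -12.8 j6 90.9 F [12.5 -6.  -5.5] w 39.5
[[[0.0011,0.0002,-0.0345],-0.0],[[0.0259,0.0402,-0.0],0.1623],[[0.032,0.0355,-0.0],0.1623],[[0.0373,0.0299,-0.0],0.1623],[[0.0417,0.0234,-0.0],0.1623],[[0.0449,0.0164,-0.0],0.1623],[[0.047,0.0089,-0.0],0.1623],[[0.0478,0.0012,-0.0],0.1623],[[0.0,-0.0,0.03],0.0]]
```

{"fn": "apply_moves", "kwargs": {
  "moves": [
    [[0.0395,0,0],0],
    [[0,0,-0.035],0],
    [[0.0259,0.0402,0],0.1623],
    [[0.032,0.0355,0],0.1623],
    [[0.0373,0.0299,0],0.1623],
    [[0.0417,0.0234,0],0.1623],
    [[0.0449,0.0164,0],0.1623],
    [[0.047,0.0089,0],0.1623],
    [[0.0478,0.0012,0],0.1623],
    [[0,0,0],0]
  ]
}}

```text
clock: 17.35
position: [582.1, -371.8, 124.8]
orientation: [0.772, -0.636, -0.001, 0.0]
force: [0.1, 0.4, -3.2]
width: 39.6
gripper_force: 55.0
```

```bash
python3 -c "
from h import *
plan([(583.3,-369,95,-78.6)])
p,d=camera('scene')
save('c4.png',cv2.resize(p[240:420,90:330],None,fx=2.5,fy=2.5))"
```

```text
t 17.35 pose [ 582.1 -371.8  124.8] -78.93 j1 -37.0 j6 131.9 F [ 0.1  0.4 -3.2] w 39.6
[[[-0.0025,-0.0017,0.0298],-0.0058]]
```

View pics/c4.png

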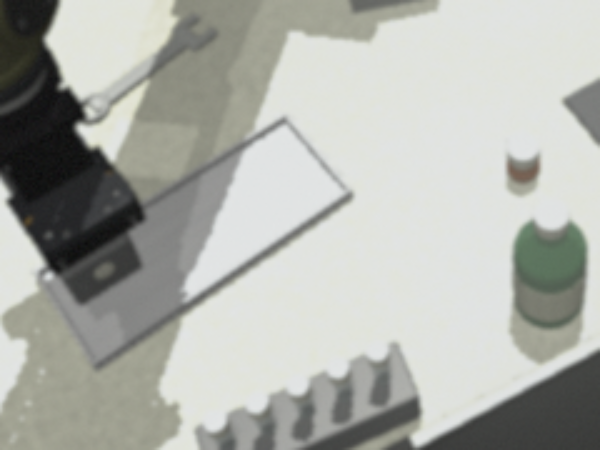

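{"fn": "apply_moves", "kwargs": {
  "moves": [
    [[-0.0025,-0.001,0.02],0],
    [[0,0,0.0145],0],
    [[0,0,0.003],0],
    [[0,0,0.002],0]
  ]
}}

```text
clock: 17.9
position: [582.6, -365.8, 86.0]
orientation: [0.773, -0.634, -0.001, -0.0]
force: [-1.4, 0.6, 1.5]
width: 39.8
gripper_force: 55.0
```

{"fn": "apply_moves", "kwargs": {
  "moves": [
    [[0,0,0.0015],0],
    [[0,0,0.0015],0]
  ]
}}

```text
clock: 18.15
position: [583.0, -366.9, 85.6]
orientation: [0.773, -0.634, 0.0, 0.0]
force: [-5.3, 1.5, 9.8]
width: 39.7
gripper_force: 55.0
```

{"fn": "apply_moves", "kwargs": {
  "moves": [
    [[0,0,0],0],
    [[0,0,0],0],
    [[0,0,0],0]
  ],
  "grip": 0.07
}}

```text
clock: 18.52
position: [583.1, -366.7, 83.3]
orientation: [0.773, -0.635, 0.0, -0.0]
force: [0.1, 0.7, -0.2]
width: 64.5
gripper_force: 0.0
```

```bash
python3 -c "
from h import *
plan([(583,-369,185,-78.6),(588,213,180,94.9),(588,213,125,94.9)],start=(583,-368,85,-78.6))"
```

```text
t 18.52 pose [ 583. -368.   85.] -78.6 j1 -36.6 j6 132.2 F [ 0.1  0.7 -0.2] w 64.5
[[[0.0005,0.0001,-0.05],-0.0],[[0.0005,0.0001,-0.05],-0.0],[[-0.0316,-0.0067,0.0003],-0.1682],[[-0.0301,-0.0119,0.0003],-0.1682],[[-0.0277,-0.0167,0.0003],-0.1682],[[-0.0245,-0.0211,0.0003],-0.1682],[[-0.0206,-0.0249,0.0003],-0.1682],[[-0.0161,-0.028,0.0003],-0.1682],[[-0.0112,-0.0303,0.0003],-0.1682],[[-0.006,-0.0318,0.0003],-0.1682]]
[[[-0.0006,-0.0323,0.0003],-0.1682],[[0.0049,-0.032,0.0003],-0.1682],[[0.0101,-0.0307,0.0003],-0.1682],[[0.0151,-0.0286,0.0003],-0.1682],[[0.0197,-0.0256,0.0003],-0.1682],[[0.0237,-0.022,0.0003],-0.1682],[[0.0271,-0.0177,0.0003],-0.1682],[[0.0296,-0.0129,0.0003],-0.1682],[[0.0314,-0.0078,0.0003],-0.1682],[[0.0322,-0.0024,0.0003],-0.1682]]
[[[0.0,0.0,0.055],-0.0]]
```

{"fn": "apply_moves", "kwargs": {
  "moves": [
    [[0,0,-0.05],0],
    [[0,0,-0.05],0],
    [[-0.0316,-0.0067,0.0003],-0.1682],
    [[-0.0301,-0.0119,0.0003],-0.1682],
    [[-0.0277,-0.0167,0.0003],-0.1682],
    [[-0.0245,-0.0211,0.0003],-0.1682],
    [[-0.0206,-0.0249,0.0003],-0.1682],
    [[-0.0161,-0.028,0.0003],-0.1682],
    [[-0.0112,-0.0303,0.0003],-0.1682],
    [[-0.006,-0.0318,0.0003],-0.1682]
  ]
}}

```text
clock: 19.77
position: [586.0, -106.9, 180.8]
orientation: [1.0, -0.012, 0.0, 0.0]
force: [0.2, 0.6, -0.3]
width: 69.8
gripper_force: 0.0
```

{"fn": "apply_moves", "kwargs": {
  "moves": [
    [[-0.0006,-0.0323,0.0003],-0.1682],
    [[0.0049,-0.032,0.0003],-0.1682],
    [[0.0101,-0.0307,0.0003],-0.1682],
    [[0.0151,-0.0286,0.0003],-0.1682],
    [[0.0197,-0.0256,0.0003],-0.1682],
    [[0.0237,-0.022,0.0003],-0.1682],
    [[0.0271,-0.0177,0.0003],-0.1682],
    [[0.0296,-0.0129,0.0003],-0.1682],
    [[0.0314,-0.0078,0.0003],-0.1682],
    [[0.0322,-0.0024,0.0003],-0.1682]
  ]
}}

```text
clock: 21.02
position: [589.8, 216.4, 177.7]
orientation: [0.676, 0.737, 0.0, 0.0]
force: [0.1, 0.6, -0.7]
width: 69.8
gripper_force: 0.0
```

{"fn": "apply_moves", "kwargs": {
  "moves": [
    [[0,0,0.055],0],
    [[0,0,0],0],
    [[0,0,0],0]
  ]
}}

```text
clock: 21.4
position: [590.2, 215.1, 123.7]
orientation: [0.678, 0.735, 0.0, 0.0]
force: [-0.2, -0.0, -0.0]
width: 69.9
gripper_force: 0.0
```

```bash
python3 - <<'E'
from h import *
plan([(588,213,90,94.9)])
p,d=camera('scene');P=cloud('scene',d)
m=(d>0)&(P[...,2]>75)&(P[...,2]<110)&(P[...,0]>520)&(P[...,0]<640)&(P[...,1]<-320)&(P[...,1]>-420)
print('placed',m.sum(),P[m].mean(0),cv2.minAreaRect(P[m][:,:2].astype(np.float32)))
m=(d>0)&(P[...,2]>9)&(P[...,2]<19)&(P[...,0]>460)&(P[...,0]<680)&(P[...,1]<-150)&(P[...,1]>-460)
print(cv2.minAreaRect(P[m][:,:2].astype(np.float32)))
save('c5.png',cv2.resize(p[150:420,90:450],None,fx=2.2,fy=2.2))
plan([(588,213,90,94.9)])
E
```

```text
t 21.40 pose [590.2 215.1 123.7] 94.65 j1 15.1 j6 10.5 F [-0.2 -0.  -0. ] w 69.9
[[[-0.0019,-0.0024,0.0337],-0.0044]]
placed 168 [ 586.83822548 -369.06582531   88.19793709] ((583.6835327148438, -369.5015563964844), (41.928245544433594, 13.885839462280273), 11.55095100402832)
((569.7861328125, -295.51348876953125), (111.99356842041016, 248.07630920410156), 11.267742156982422)
t 21.45 pose [591.  215.2 124.9] 94.64 j1 15.1 j6 10.5 F [0.5 0.4 0.8] w 70.3
[[[-0.002,-0.0032,0.0349],-0.0045]]
```

View pics/c5.png

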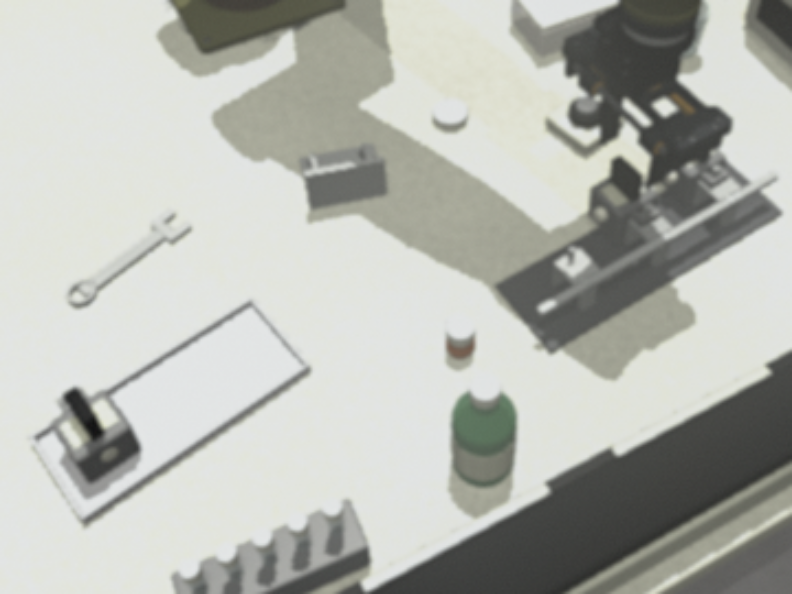

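{"fn": "apply_moves", "kwargs": {
  "moves": [
    [[-0.0015,-0.0025,0.018],-0.004],
    [[0,0,0.0165],0],
    [[0,0,0],0]
  ]
}}

```text
clock: 21.82
position: [586.5, 213.1, 86.5]
orientation: [0.676, 0.737, -0.001, -0.001]
force: [0.2, -0.1, -0.3]
width: 70.1
gripper_force: 0.0
```

{"fn": "apply_moves", "kwargs": {
  "moves": [
    [[0,0,0],0],
    [[0,0,0],0],
    [[0,0,0],0],
    [[0,0,0],0]
  ],
  "grip": 0.02
}}

```text
clock: 22.32
position: [588.1, 213.7, 88.7]
orientation: [0.676, 0.737, 0.001, 0.001]
force: [2.0, 0.5, -0.7]
width: 40.0
gripper_force: 54.4
```

```bash
python3 -c "
from h import *
plan([(588,213,125,94.9),(588,213,185,94.9),(471.5,-52.6,185,166.5),(471.5,-52.6,90,166.5)],start=(588,213,90,94.9))"
```

```text
t 22.32 pose [588. 213.  90.] 94.9 j1 15.1 j6 10.2 F [ 2.   0.5 -0.7] w 40.0
[[[0.0,0.0,-0.035],-0.0],[[0.0,0.0,-0.03],-0.0],[[0.0,0.0,-0.03],-0.0],[[-0.0318,-0.0173,-0.0],-0.1562],[[-0.0287,-0.0221,-0.0],-0.1562],[[-0.025,-0.0263,-0.0],-0.1562],[[-0.0206,-0.0299,-0.0],-0.1562],[[-0.0157,-0.0327,-0.0],-0.1562],[[-0.0104,-0.0347,-0.0],-0.1562],[[-0.0049,-0.0359,-0.0],-0.1562]]
[[[0.0008,-0.0362,-0.0],-0.1562],[[0.0,0.0,0.0475],-0.0],[[0.0,0.0,0.0475],-0.0]]
```

{"fn": "apply_moves", "kwargs": {
  "moves": [
    [[0,0,-0.035],0],
    [[0,0,-0.06],0],
    [[-0.0318,-0.0173,0],-0.1562],
    [[-0.0287,-0.0221,0],-0.1562],
    [[-0.025,-0.0263,0],-0.1562],
    [[-0.0206,-0.0299,0],-0.1562],
    [[-0.0157,-0.0327,0],-0.1562],
    [[-0.0104,-0.0347,0],-0.1562],
    [[-0.0049,-0.0359,0],-0.1562],
    [[0.0008,-0.0362,0],-0.1562]
  ]
}}

```text
clock: 23.58
position: [469.6, -52.8, 182.4]
orientation: [0.115, 0.993, 0.0, -0.001]
force: [1.0, -0.5, -2.9]
width: 40.3
gripper_force: 54.4
```

{"fn": "apply_moves", "kwargs": {
  "moves": [
    [[0,0,0.0465],0],
    [[0,0,0.0465],0],
    [[0,0,0],0],
    [[0,0,0],0]
  ]
}}

```text
clock: 24.08
position: [471.7, -52.1, 91.5]
orientation: [0.117, 0.993, -0.0, 0.001]
force: [1.0, 1.3, -1.6]
width: 39.9
gripper_force: 54.4
```

```bash
python3 -c "
from h import *
plan([(471.5,-52.6,90,166.5)])"
```

```text
t 24.07 pose [471.7 -52.1  91.5] 166.51 j1 -12.8 j6 -89.3 F [ 1.   1.3 -1.6] w 39.9
[[[0.0001,-0.0006,0.0015],0.0002]]
```

{"fn": "apply_moves", "kwargs": {
  "moves": [
    [[0.01,0,0],0],
    [[0.008,0,0],0],
    [[0.003,0,0],0],
    [[0.002,0,0],0],
    [[0.002,0,0],0],
    [[0.002,0,0],0],
    [[0.0015,0,0],0],
    [[0.0015,0,0],0],
    [[0.0015,0,0],0],
    [[0.0015,0,0],0]
  ]
}}

```text
clock: 25.32
position: [442.3, -44.9, 92.3]
orientation: [0.118, 0.993, -0.0, 0.005]
force: [9.9, -0.5, -2.2]
width: 40.0
gripper_force: 54.5
```

{"fn": "apply_moves", "kwargs": {
  "moves": [
    [[0.0015,0,0],0],
    [[0.0015,0,0],0]
  ]
}}

```text
clock: 25.58
position: [440.6, -44.3, 93.0]
orientation: [0.118, 0.993, -0.0, 0.006]
force: [12.2, -0.4, -2.7]
width: 39.9
gripper_force: 54.7
```

{"fn": "apply_moves", "kwargs": {
  "moves": [
    [[0.001,0,0],0],
    [[-0.037,0,0],0],
    [[0,0,0],0.1745],
    [[0,0,0],0.1745],
    [[0,0,0],0.1745],
    [[0,0,0],0.1745],
    [[0,0,0],0.1745],
    [[0,0,0],0.1745],
    [[0,0,0],0.1745],
    [[0,0,0],0.1745]
  ]
}}

```text
clock: 26.82
position: [470.2, -51.9, 89.9]
orientation: [0.73, 0.683, -0.001, -0.001]
force: [-0.0, 1.1, -2.1]
width: 39.9
gripper_force: 54.8
```

{"fn": "apply_moves", "kwargs": {
  "moves": [
    [[0,0,0],0.1745],
    [[0,0,0],0.1745],
    [[0,0,0],0.1745],
    [[0,0,0],0.1745],
    [[0,0,0],0.1745],
    [[0,0,0],0.1745],
    [[0,0,0],0.1745],
    [[0,0,0],0.1745],
    [[0,0,0],0.1745],
    [[0,0,0],0.1745]
  ]
}}

```text
clock: 28.08
position: [470.2, -51.9, 89.9]
orientation: [0.993, -0.12, -0.001, -0.0]
force: [-0.7, -0.3, -3.3]
width: 40.1
gripper_force: 54.8
```

{"fn": "apply_moves", "kwargs": {
  "moves": [
    [[-0.01,0,0],0],
    [[-0.008,0,0],0],
    [[-0.003,0,0],0],
    [[-0.002,0,0],0],
    [[-0.002,0,0],0],
    [[-0.002,0,0],0],
    [[-0.0015,0,0],0],
    [[-0.0015,0,0],0],
    [[-0.0015,0,0],0],
    [[-0.0015,0,0],0]
  ]
}}

```text
clock: 29.32
position: [442.5, -45.6, 92.0]
orientation: [0.993, -0.117, 0.006, 0.001]
force: [12.1, -3.6, -6.6]
width: 39.6
gripper_force: 55.0
```

{"fn": "apply_moves", "kwargs": {
  "moves": [
    [[-0.0015,0,0],0],
    [[-0.0015,0,0],0],
    [[-0.001,0,0],0]
  ]
}}

```text
clock: 29.7
position: [440.1, -45.1, 93.0]
orientation: [0.993, -0.117, 0.008, 0.001]
force: [11.6, -4.8, -5.5]
width: 39.6
gripper_force: 55.0
```

{"fn": "apply_moves", "kwargs": {
  "moves": [
    [[-0.001,0,0],0],
    [[-0.001,0,0],0]
  ]
}}

```text
clock: 29.95
position: [438.9, -44.9, 93.5]
orientation: [0.993, -0.117, 0.009, 0.002]
force: [15.6, -5.6, -6.2]
width: 39.7
gripper_force: 55.0
```

```bash
python3 - <<'E'
from h import *
p,d=camera('scene');P=cloud('scene',d)
m=(d>0)&(P[...,2]>9)&(P[...,2]<19)&(P[...,0]>460)&(P[...,0]<680)&(P[...,1]<-150)&(P[...,1]>-460)
print(cv2.minAreaRect(P[m][:,:2].astype(np.float32)))
save('c6.png',cv2.resize(p[170:280,190:300],None,fx=5,fy=5,interpolation=2))
plan([(568.5,-295.5,125,-78.6)])
E
```

```text
((577.7822875976562, -285.3521423339844), (111.80025482177734, 248.36740112304688), 10.740668296813965)
t 30.00 pose [438.9 -44.9  93.5] -13.4 j1 -12.8 j6 90.7 F [14.2 -6.  -6. ] w 39.6
[[[0.0263,0.0305,-0.0045],0.1626],[[0.0309,0.0259,-0.0045],0.1626],[[0.0347,0.0205,-0.0045],0.1626],[[0.0375,0.0146,-0.0045],0.1626],[[0.0394,0.0084,-0.0045],0.1626],[[0.0403,0.0019,-0.0045],0.1626],[[0.04,-0.0047,-0.0045],0.1626]]
```

View pics/c6.png

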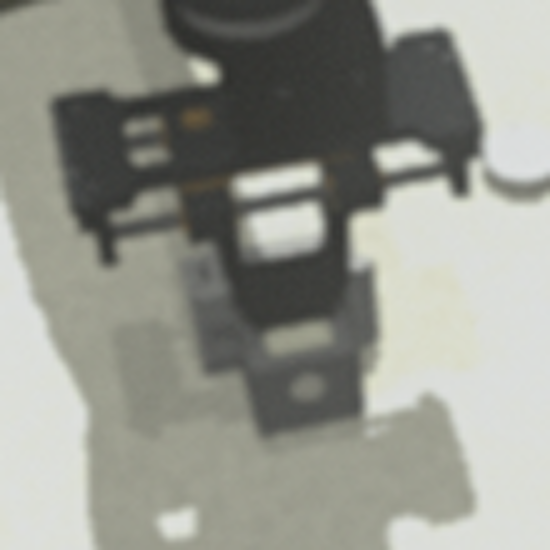

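```bash
python3 -c "
from h import *
plan([(470.2,-51.9,125,-13.5),(577,-285.4,125,-79.2)],start=(470.2,-51.9,90,-13.5))"
```

```text
t 30.00 pose [470.2 -51.9  90. ] -13.5 j1 -12.8 j6 90.7 F [14.2 -6.  -6. ] w 39.6
[[[0.0,-0.0,-0.035],-0.0],[[0.0226,0.0289,-0.0],0.1638],[[0.027,0.0248,-0.0],0.1638],[[0.0307,0.0201,-0.0],0.1638],[[0.0336,0.0148,-0.0],0.1638],[[0.0355,0.0091,-0.0],0.1638],[[0.0365,0.0032,-0.0],0.1638],[[0.0366,-0.0028,-0.0],0.1638]]
```

{"fn": "apply_moves", "kwargs": {
  "moves": [
    [[0.039,0,0],0],
    [[0,0,-0.035],0],
    [[0.0226,0.0289,0],0.1638],
    [[0.027,0.0248,0],0.1638],
    [[0.0307,0.0201,0],0.1638],
    [[0.0336,0.0148,0],0.1638],
    [[0.0355,0.0091,0],0.1638],
    [[0.0365,0.0032,0],0.1638],
    [[0.0366,-0.0028,0],0.1638],
    [[0,0,0],0]
  ]
}}

```text
clock: 31.25
position: [577.7, -287.1, 125.0]
orientation: [0.77, -0.638, -0.001, 0.0]
force: [0.2, 0.9, -2.2]
width: 39.7
gripper_force: 55.0
```

```bash
python3 - <<'E'
from h import *
p,d=camera('scene');P=cloud('scene',d)
m=(d>0)&(P[...,2]>75)&(P[...,2]<110)&(P[...,0]>520)&(P[...,0]<650)&(P[...,1]<-335)&(P[...,1]>-420)
print('placed',m.sum(),cv2.minAreaRect(P[m][:,:2].astype(np.float32)))
m=(d>0)&(P[...,2]>9)&(P[...,2]<19)&(P[...,0]>460)&(P[...,0]<680)&(P[...,1]<-150)&(P[...,1]>-460)
print(cv2.minAreaRect(P[m][:,:2].astype(np.float32)))
save('c7.png',cv2.resize(p[240:420,90:330],None,fx=2.5,fy=2.5))
plan([(577,-285.4,95,-79.2)])
E
```

```text
placed 168 ((590.7752075195312, -359.4094543457031), (43.44935989379883, 13.989758491516113), 11.533310890197754)
((578.2759399414062, -285.04644775390625), (112.03642272949219, 248.49447631835938), 10.942082405090332)
t 31.30 pose [ 577.2 -285.7  124.6] -79.13 j1 -31.1 j6 138.0 F [-1.2 -0.1 -1.9] w 39.7
[[[-0.0003,0.0001,0.0296],0.0013]]
```

View pics/c7.png

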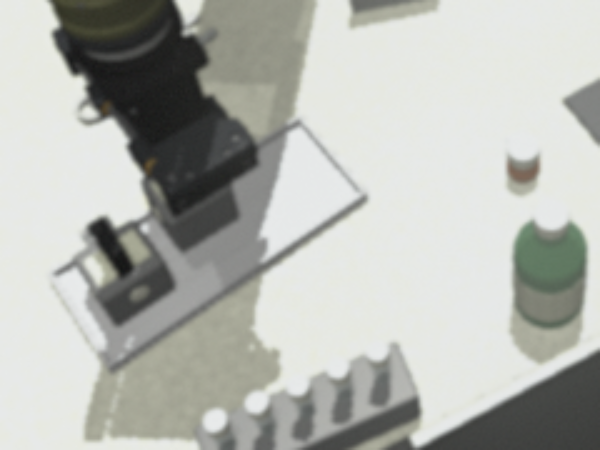

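{"fn": "apply_moves", "kwargs": {
  "moves": [
    [[0,0,0.02],0],
    [[0,0,0.0165],0],
    [[0,0,0.003],0],
    [[0,0,0.0015],0]
  ]
}}

```text
clock: 31.8
position: [577.5, -284.9, 83.6]
orientation: [0.771, -0.637, -0.0, 0.0]
force: [0.3, 0.7, -3.3]
width: 39.7
gripper_force: 55.0
```

{"fn": "apply_moves", "kwargs": {
  "moves": [
    [[0,0,0.0015],0],
    [[0,0,0.0015],0]
  ]
}}

```text
clock: 32.05
position: [577.9, -285.7, 83.3]
orientation: [0.771, -0.637, -0.0, 0.0]
force: [-6.1, 1.7, 11.6]
width: 39.5
gripper_force: 55.0
```

{"fn": "apply_moves", "kwargs": {
  "moves": [
    [[0,0,-0.001],0],
    [[0,0,0],0],
    [[0,0,0],0]
  ],
  "grip": 0.07
}}

```text
clock: 32.42
position: [578.0, -285.6, 82.4]
orientation: [0.771, -0.637, 0.0, -0.0]
force: [-0.8, -0.1, -0.4]
width: 64.7
gripper_force: 0.0
```

```bash
python3 -c "
from h import *
plan([(577.5,-285.5,185,-79.2),(579.2,312,180,94.9),(579.2,312,125,94.9)],start=(577.5,-285.5,83,-79.2))"
```

```text
t 32.42 pose [ 577.5 -285.5   83. ] -79.2 j1 -31.1 j6 138.1 F [-0.8 -0.1 -0.4] w 64.7
[[[0.0,-0.0,-0.051],-0.0],[[0.0,-0.0,-0.051],-0.0],[[-0.0326,-0.0063,0.0003],-0.1688],[[-0.0311,-0.0117,0.0003],-0.1688],[[-0.0287,-0.0168,0.0003],-0.1688],[[-0.0254,-0.0213,0.0003],-0.1688],[[-0.0215,-0.0253,0.0003],-0.1688],[[-0.0169,-0.0285,0.0003],-0.1688],[[-0.0119,-0.031,0.0003],-0.1688],[[-0.0065,-0.0325,0.0003],-0.1688]]
[[[-0.001,-0.0332,0.0003],-0.1688],[[0.0046,-0.0329,0.0003],-0.1688],[[0.0101,-0.0316,0.0003],-0.1688],[[0.0153,-0.0295,0.0003],-0.1688],[[0.02,-0.0265,0.0003],-0.1688],[[0.0242,-0.0228,0.0003],-0.1688],[[0.0276,-0.0184,0.0003],-0.1688],[[0.0303,-0.0135,0.0003],-0.1688],[[0.0322,-0.0082,0.0003],-0.1688],[[0.0331,-0.0027,0.0003],-0.1688]]
[[[0.0,0.0,0.055],0.0]]
```

{"fn": "apply_moves", "kwargs": {
  "moves": [
    [[0,0,-0.051],0],
    [[0,0,-0.051],0],
    [[-0.0326,-0.0063,0.0003],-0.1688],
    [[-0.0311,-0.0117,0.0003],-0.1688],
    [[-0.0287,-0.0168,0.0003],-0.1688],
    [[-0.0254,-0.0213,0.0003],-0.1688],
    [[-0.0215,-0.0253,0.0003],-0.1688],
    [[-0.0169,-0.0285,0.0003],-0.1688],
    [[-0.0119,-0.031,0.0003],-0.1688],
    [[-0.0065,-0.0325,0.0003],-0.1688]
  ]
}}

```text
clock: 33.67
position: [578.4, -18.9, 181.9]
orientation: [1.0, -0.013, 0.0, -0.0]
force: [0.2, -0.0, 0.1]
width: 70.1
gripper_force: 0.0
```

{"fn": "apply_moves", "kwargs": {
  "moves": [
    [[-0.001,-0.0332,0.0003],-0.1688],
    [[0.0046,-0.0329,0.0003],-0.1688],
    [[0.0101,-0.0316,0.0003],-0.1688],
    [[0.0153,-0.0295,0.0003],-0.1688],
    [[0.02,-0.0265,0.0003],-0.1688],
    [[0.0242,-0.0228,0.0003],-0.1688],
    [[0.0276,-0.0184,0.0003],-0.1688],
    [[0.0303,-0.0135,0.0003],-0.1688],
    [[0.0322,-0.0082,0.0003],-0.1688],
    [[0.0331,-0.0027,0.0003],-0.1688]
  ]
}}

```text
clock: 34.92
position: [579.0, 313.3, 178.7]
orientation: [0.674, 0.739, 0.0, 0.0]
force: [0.5, -0.1, 0.3]
width: 70.3
gripper_force: 0.0
```

{"fn": "apply_moves", "kwargs": {
  "moves": [
    [[0,0,0.055],0],
    [[0,0,0],0],
    [[0,0,0],0]
  ]
}}

```text
clock: 35.3
position: [579.4, 312.0, 124.8]
orientation: [0.676, 0.737, 0.0, 0.0]
force: [0.1, 0.5, 0.6]
width: 70.0
gripper_force: 0.0
```

```bash
python3 - <<'E'
from h import *
plan([(579.2,312,90,94.9)])
p,d=camera('scene');P=cloud('scene',d)
for a,b in((-335,-420),(-250,-320)):
    m=(d>0)&(P[...,2]>75)&(P[...,2]<110)&(P[...,0]>520)&(P[...,0]<650)&(P[...,1]<a)&(P[...,1]>b)
    print('placed',m.sum(),P[m][:,2].max(),cv2.minAreaRect(P[m][:,:2].astype(np.float32)))
plan([(579.2,312,90,94.9)])
E
```

```text
t 35.30 pose [579.4 312.  124.8] 94.9 j1 23.6 j6 18.7 F [0.1 0.5 0.6] w 70.0
[[[0.0,-0.0002,0.0348],0.0]]
placed 166 94.21191293953802 ((591.29248046875, -359.264892578125), (41.82845687866211, 13.948596000671387), 11.666834831237793)
placed 161 94.11094265984605 ((579.196044921875, -289.6220397949219), (41.01680374145508, 14.03879165649414), 11.274839401245117)
t 35.35 pose [580.2 312.2 126. ] 94.89 j1 23.6 j6 18.7 F [-0.  -0.3 -0.3] w 70.3
[[[-0.0001,-0.001,0.036],-0.0002]]
```

{"fn": "apply_moves", "kwargs": {
  "moves": [
    [[0,-0.0005,0.018],0],
    [[0,0,0.0165],0],
    [[0,0,0],0]
  ]
}}

```text
clock: 35.72
position: [577.0, 311.2, 86.6]
orientation: [0.676, 0.737, -0.002, -0.001]
force: [-0.5, -0.1, 0.3]
width: 69.5
gripper_force: 0.0
```

{"fn": "apply_moves", "kwargs": {
  "moves": [
    [[0,0,0],0],
    [[0,0,0],0],
    [[0,0,0],0],
    [[0,0,0],0]
  ],
  "grip": 0.02
}}

```text
clock: 36.22
position: [579.4, 312.3, 90.0]
orientation: [0.676, 0.737, 0.001, 0.001]
force: [1.9, 0.4, -0.2]
width: 39.9
gripper_force: 54.5
```

```bash
python3 -c "
from h import *
plan([(579.2,312,185,94.9),(500,250,185,110),(471.5,-52.6,185,166.5),(471.5,-52.6,92,166.5)],start=(579.2,312,90,94.9))"
```

```text
t 36.23 pose [579.2 312.   90. ] 94.9 j1 23.7 j6 18.7 F [ 1.9  0.4 -0.2] w 39.9
[[[0.0,0.0,-0.0475],-0.0],[[0.0,0.0,-0.0475],-0.0],[[-0.0275,-0.0421,-0.0],-0.1318],[[-0.0217,-0.0454,-0.0],-0.1318],[[-0.0458,-0.0217,-0.0],-0.1644],[[-0.0416,-0.0289,-0.0],-0.1644],[[-0.0363,-0.0353,-0.0],-0.1644],[[-0.03,-0.0408,-0.0],-0.1644],[[-0.023,-0.0452,-0.0],-0.1644],[[-0.0153,-0.0483,-0.0],-0.1644]]
[[[0.0,0.0,0.0465],-0.0],[[0.0,0.0,0.0465],-0.0]]
```

{"fn": "apply_moves", "kwargs": {
  "moves": [
    [[0,0,-0.035],0],
    [[0,0,-0.06],0],
    [[-0.0275,-0.0421,0],-0.1318],
    [[-0.0217,-0.0454,0],-0.1318],
    [[-0.0458,-0.0217,0],-0.1644],
    [[-0.0416,-0.0289,0],-0.1644],
    [[-0.0363,-0.0353,0],-0.1644],
    [[-0.03,-0.0408,0],-0.1644],
    [[-0.023,-0.0452,0],-0.1644],
    [[-0.0153,-0.0483,0],-0.1644]
  ]
}}

```text
clock: 37.48
position: [470.2, -54.0, 183.9]
orientation: [0.114, 0.993, 0.0, -0.0]
force: [1.0, -0.8, -2.7]
width: 40.2
gripper_force: 54.4
```

{"fn": "apply_moves", "kwargs": {
  "moves": [
    [[0,0,0.0465],0],
    [[0,0,0.0465],0],
    [[0,0,0],0],
    [[0,0,0],0]
  ]
}}

```text
clock: 37.98
position: [471.9, -52.6, 92.7]
orientation: [0.117, 0.993, -0.0, 0.001]
force: [1.1, -0.3, -1.8]
width: 40.3
gripper_force: 54.4
```

```bash
python3 -c "
from h import *
plan([(471.5,-52.6,90,166.5)])"
```

```text
t 37.98 pose [471.9 -52.6  92.7] 166.57 j1 -12.8 j6 -89.4 F [ 1.1 -0.3 -1.8] w 40.3
[[[0.0004,-0.0001,0.0027],0.0012]]
```

{"fn": "apply_moves", "kwargs": {
  "moves": [
    [[0.01,0,0.002],0],
    [[0.008,0,0],0],
    [[0.003,0,0],0],
    [[0.002,0,0],0],
    [[0.002,0,0],0],
    [[0.002,0,0],0],
    [[0.0015,0,0],0],
    [[0.0015,0,0],0],
    [[0.0015,0,0],0],
    [[0.0015,0,0],0]
  ]
}}

```text
clock: 39.22
position: [442.7, -45.5, 91.5]
orientation: [0.117, 0.993, -0.0, 0.005]
force: [9.9, -0.8, -4.5]
width: 40.0
gripper_force: 54.4
```

{"fn": "apply_moves", "kwargs": {
  "moves": [
    [[0.0015,0,0],0],
    [[0.0015,0,0],0],
    [[0.001,0,0],0]
  ]
}}

```text
clock: 39.6
position: [440.6, -44.9, 92.5]
orientation: [0.117, 0.993, -0.0, 0.008]
force: [13.1, -0.1, -3.2]
width: 40.0
gripper_force: 54.7
```

{"fn": "apply_moves", "kwargs": {
  "moves": [
    [[-0.037,0,0],0],
    [[0,0,0],0.1745],
    [[0,0,0],0.1745],
    [[0,0,0],0.1745],
    [[0,0,0],0.1745],
    [[0,0,0],0.1745],
    [[0,0,0],0.1745],
    [[0,0,0],0.1745],
    [[0,0,0],0.1745],
    [[0,0,0],0.1745]
  ]
}}

```text
clock: 40.85
position: [470.4, -52.5, 89.1]
orientation: [0.787, 0.617, -0.001, -0.001]
force: [0.5, 0.8, -2.5]
width: 39.9
gripper_force: 54.7
```

{"fn": "apply_moves", "kwargs": {
  "moves": [
    [[0,-0.012,0],0],
    [[0,-0.008,0],0],
    [[0,-0.002,0],0],
    [[0,-0.0015,0],0],
    [[0,-0.0015,0],0],
    [[0,-0.0015,0],0],
    [[0,-0.0015,0],0],
    [[0,-0.0015,0],0],
    [[0,-0.0015,0],0],
    [[0,-0.0015,0],0]
  ]
}}

```text
clock: 42.1
position: [441.1, -45.5, 89.9]
orientation: [0.785, 0.62, 0.002, 0.002]
force: [7.7, -2.1, -7.3]
width: 40.0
gripper_force: 54.8
```

{"fn": "apply_moves", "kwargs": {
  "moves": [
    [[0,-0.0015,0],0],
    [[0,-0.0015,0],0],
    [[0,-0.0015,0],0]
  ]
}}

```text
clock: 42.48
position: [440.4, -45.3, 91.4]
orientation: [0.785, 0.62, 0.005, 0.006]
force: [16.6, -4.7, -12.7]
width: 39.8
gripper_force: 54.9
```

Stopped hard. Total 37; back off and press the right stud.

{"fn": "apply_moves", "kwargs": {
  "moves": [
    [[0,0.037,0],0],
    [[0,0,0],0.1745],
    [[0,0,0],0.1745],
    [[0,0,0],0.1745],
    [[0,0,0],0.1745],
    [[0,0,0],0.1745],
    [[0,0,0],0.1745],
    [[0,0,0],0.1745],
    [[0,0,0],0.1745],
    [[0,0,0],0.1745]
  ]
}}

```text
clock: 43.72
position: [470.5, -52.4, 89.2]
orientation: [0.993, -0.12, -0.001, -0.0]
force: [0.4, 0.0, -2.6]
width: 39.7
gripper_force: 54.7
```

{"fn": "apply_moves", "kwargs": {
  "moves": [
    [[-0.01,0,0],0],
    [[-0.008,0,0],0],
    [[-0.003,0,0],0],
    [[-0.002,0,0],0],
    [[-0.002,0,0],0],
    [[-0.002,0,0],0],
    [[-0.0015,0,0],0],
    [[-0.0015,0,0],0],
    [[-0.0015,0,0],0],
    [[-0.0015,0,0],0]
  ]
}}

```text
clock: 44.98
position: [442.0, -46.1, 90.9]
orientation: [0.993, -0.116, 0.005, 0.001]
force: [10.1, -3.1, -5.7]
width: 39.3
gripper_force: 54.9
```

{"fn": "apply_moves", "kwargs": {
  "moves": [
    [[-0.0015,0,0],0],
    [[-0.0015,0,0],0],
    [[-0.001,0,0],0],
    [[-0.001,0,0],0],
    [[-0.001,0,0],0]
  ]
}}

```text
clock: 45.6
position: [438.6, -45.5, 92.3]
orientation: [0.993, -0.116, 0.008, 0.002]
force: [12.0, -5.2, -5.9]
width: 39.3
gripper_force: 55.0
```

```bash
python3 - <<'E'
from h import *
p,d=camera('scene');P=cloud('scene',d)
m=(d>0)&(P[...,2]>9)&(P[...,2]<19)&(P[...,0]>460)&(P[...,0]<680)&(P[...,1]<-150)&(P[...,1]>-460)
r=cv2.minAreaRect(P[m][:,:2].astype(np.float32));print(r)
save('c8.png',cv2.resize(p[170:420,90:330],None,fx=2.4,fy=2.4))
a=np.radians(11.0);t=np.array(r[0])+[-1,0]+74*np.array([-np.sin(a),np.cos(a)]);print(t)
plan([(470.5,-52.1,125,-13.5),(*t,125,-79)],start=(470.5,-52.1,89.5,-13.5))
E
```

```text
((578.105712890625, -285.32501220703125), (112.46990966796875, 248.11984252929688), 11.06376838684082)
[ 562.98584723 -212.68460063]
t 45.65 pose [470.5 -52.1  89.5] -13.5 j1 -12.9 j6 90.6 F [14.3 -5.6 -6.3] w 39.4
[[[0.0,-0.0,-0.0355],-0.0],[[0.0182,0.0192,-0.0],0.1633],[[0.0211,0.016,-0.0],0.1633],[[0.0234,0.0124,-0.0],0.1633],[[0.0251,0.0084,-0.0],0.1633],[[0.0261,0.0042,-0.0],0.1633],[[0.0265,-0.0001,-0.0],0.1633],[[0.0261,-0.0044,-0.0],0.1633]]
```

View pics/c8.png

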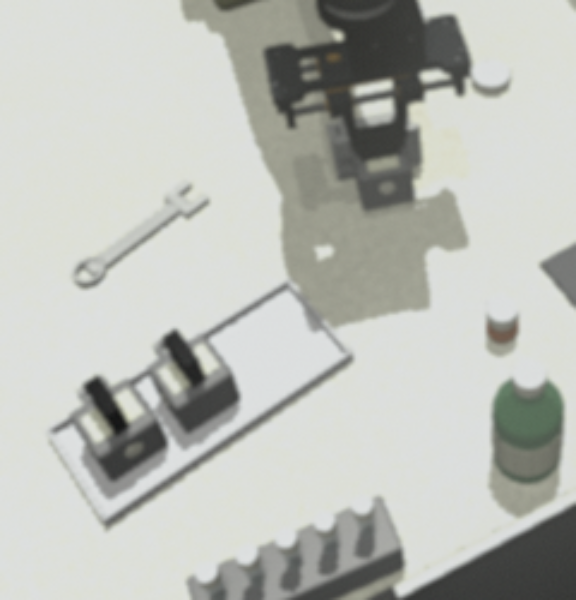

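{"fn": "apply_moves", "kwargs": {
  "moves": [
    [[0.039,0,0],0],
    [[0,0,-0.0355],0],
    [[0.0182,0.0192,0],0.1633],
    [[0.0211,0.016,0],0.1633],
    [[0.0234,0.0124,0],0.1633],
    [[0.0251,0.0084,0],0.1633],
    [[0.0261,0.0042,0],0.1633],
    [[0.0265,0,0],0.1633],
    [[0.0261,-0.0044,0],0.1633],
    [[0,0,0],0]
  ]
}}

```text
clock: 46.9
position: [563.6, -213.9, 124.5]
orientation: [0.772, -0.636, -0.001, 0.0]
force: [0.4, -0.2, -2.6]
width: 39.2
gripper_force: 55.0
```

```bash
python3 - <<'E'
from h import *
plan([(563,-212.5,90,-79)])
p,d=camera('scene');P=cloud('scene',d)
m=(d>0)&(P[...,2]>9)&(P[...,2]<19)&(P[...,0]>460)&(P[...,0]<680)&(P[...,1]<-150)&(P[...,1]>-460)
print(cv2.minAreaRect(P[m][:,:2].astype(np.float32)))
save('c9.png',cv2.resize(p[230:400,90:330],None,fx=2.4,fy=2.4))
E
```

```text
t 46.90 pose [ 563.6 -213.9  124.5] -78.93 j1 -25.9 j6 143.0 F [ 0.4 -0.2 -2.6] w 39.2
[[[-0.0015,0.0003,0.0345],0.0012]]
((577.7860717773438, -285.5671081542969), (111.38032531738281, 247.91705322265625), 11.161266326904297)
```

View pics/c9.png

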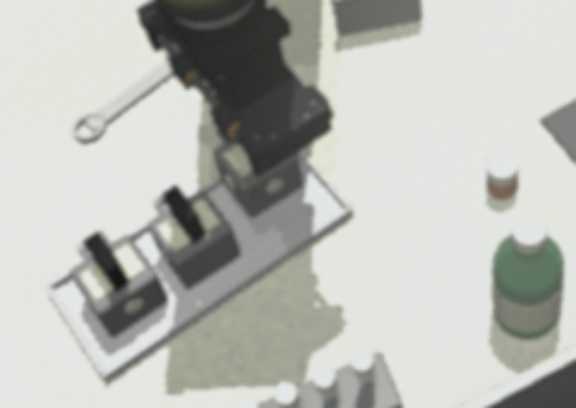

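{"fn": "apply_moves", "kwargs": {
  "moves": [
    [[0,0,0.02],0],
    [[0,0,0.0145],0],
    [[0,0,0.003],0],
    [[0,0,0.0015],0]
  ]
}}

```text
clock: 47.45
position: [563.5, -212.7, 85.3]
orientation: [0.772, -0.635, -0.0, 0.0]
force: [-0.3, -0.3, -1.5]
width: 39.7
gripper_force: 55.0
```

{"fn": "apply_moves", "kwargs": {
  "moves": [
    [[0,0,0.0015],0],
    [[0,0,0.0015],0]
  ]
}}

```text
clock: 47.7
position: [564.2, -213.6, 84.3]
orientation: [0.772, -0.635, 0.001, 0.0]
force: [-3.5, -0.1, 6.5]
width: 39.5
gripper_force: 55.0
```

{"fn": "apply_moves", "kwargs": {
  "moves": [
    [[0,0,-0.001],0],
    [[0,0,0],0],
    [[0,0,0],0],
    [[0,0,-0.05],0],
    [[0,0,-0.05],0]
  ],
  "grip": 0.07
}}

```text
clock: 48.32
position: [563.1, -212.8, 184.0]
orientation: [0.772, -0.635, -0.001, 0.0]
force: [0.7, -0.6, 0.5]
width: 69.8
gripper_force: 0.0
```

```bash
python3 - <<'E'
from h import *
for n in('scene','top'):
    p,d=camera(n);P=cloud(n,d)
    if n=='scene':
        save('c10.png',np.hstack([cv2.resize(p[250:400,100:270],(510,450)),cv2.resize(p[185:225,330:380],(280,450))]))
        for a,b in((-335,-420),(-255,-325),(-175,-250)):
            m=(d>0)&(P[...,2]>75)&(P[...,2]<110)&(P[...,0]>520)&(P[...,0]<650)&(P[...,1]<a)&(P[...,1]>b)
            print('placed',m.sum(),P[m][:,2].max(),cv2.minAreaRect(P[m][:,:2].astype(np.float32)))
    b=(d>0)&(abs(P[...,0]-446)<40)&(abs(P[...,1]-258)<40)
    zz=P[b][:,2];print(np.percentile(zz,[50,80,90,95,99]))
    m=b&(P[...,2]>np.percentile(zz,97)-3.5);print(n,m.sum(),P[m].mean(0),cv2.minAreaRect(P[m][:,:2].astype(np.float32)))
E
```

```text
placed 169 94.26783356631972 ((591.0999755859375, -359.34991455078125), (41.258182525634766, 13.923558235168457), 11.273432731628418)
placed 161 94.7896284455735 ((579.2178955078125, -289.6884460449219), (41.74932861328125, 14.0298490524292), 11.105524063110352)
placed 157 94.2428937270505 ((566.4776611328125, -217.96018981933594), (40.69159698486328, 15.15323543548584), 12.888920783996582)
[18.89124573 29.56378859 35.12197918 40.85062306 43.27977318]
scene 63 [445.46918848 259.69023624  41.6086505 ] ((444.6692199707031, 259.1906433105469), (25.194908142089844, 26.965011596679688), 7.415617942810059)
[17.98700364 28.77907528 34.2000563  39.42835201 44.01322587]
top 89 [439.6206154  261.18600915  41.3056124 ] ((439.4066467285156, 261.02545166015625), (25.712142944335938, 24.846433639526367), 24.265625)
```

View pics/c10.png

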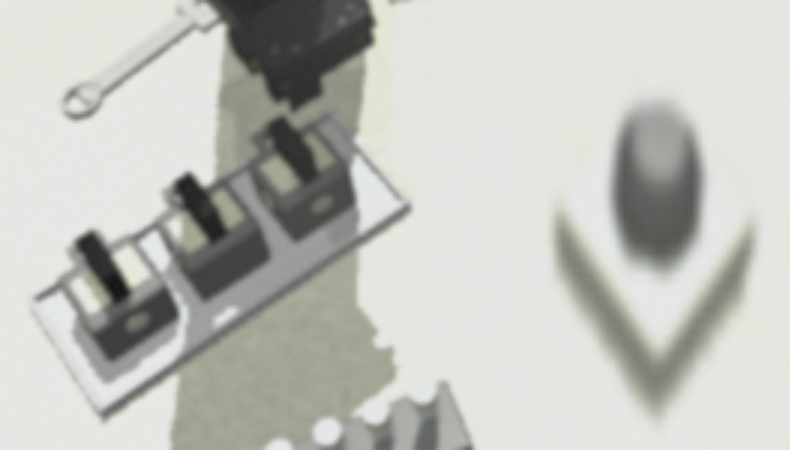

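```bash
python3 -c "
from h import *
plan([(444.5,259.5,150,0),(444.5,259.5,75,0)])"
```

```text
t 48.42 pose [ 567.3 -214.8  191.7] -78.91 j1 -25.8 j6 143.1 F [ 0.4 -0.2  0.4] w 70.0
[[[-0.0543,0.0033,0.0046],-0.153],[[-0.0542,-0.0051,0.0046],-0.153],[[-0.0528,-0.0133,0.0046],-0.153],[[-0.0502,-0.0212,0.0046],-0.153],[[-0.0463,-0.0286,0.0046],-0.153],[[-0.0415,-0.0353,0.0046],-0.153],[[-0.0356,-0.0412,0.0046],-0.153],[[-0.0289,-0.0461,0.0046],-0.153],[[-0.0215,-0.05,0.0046],-0.153],[[0.0,0.0,0.0375],-0.0]]
[[[0.0,0.0,0.0375],-0.0]]
```

{"fn": "apply_moves", "kwargs": {
  "moves": [
    [[-0.0543,0.0033,0.004],-0.153],
    [[-0.0542,-0.0051,0.004],-0.153],
    [[-0.0528,-0.0133,0.004],-0.153],
    [[-0.0502,-0.0212,0.004],-0.153],
    [[-0.0463,-0.0286,0.004],-0.153],
    [[-0.0415,-0.0353,0.004],-0.153],
    [[-0.0356,-0.0412,0.004],-0.153],
    [[-0.0289,-0.0461,0.004],-0.153],
    [[-0.0215,-0.05,0.004],-0.153],
    [[0,0,0],0]
  ],
  "grip": 0,
  "force": 20
}}

```text
clock: 49.68
position: [439.3, 263.8, 146.9]
orientation: [1.0, 0.003, -0.001, 0.0]
force: [0.1, -0.3, -0.5]
width: 0.1
gripper_force: 0.0
```

{"fn": "apply_moves", "kwargs": {
  "moves": [
    [[0,0,0.04],0],
    [[0,0,0.03],0],
    [[0,0,0],0],
    [[0,0,0],0]
  ]
}}

```text
clock: 50.18
position: [441.9, 261.0, 78.9]
orientation: [1.0, -0.001, 0.001, -0.0]
force: [-0.1, -0.7, -0.1]
width: 0.7
gripper_force: 0.0
```

```bash
python3 -c "
from h import *
plan([(444.5,259.5,62,0)])"
```

```text
t 50.17 pose [441.9 261.   78.9] -0.08 j1 24.6 j6 114.7 F [-0.1 -0.7 -0.1] w 0.7
[[[0.0026,0.0015,0.0169],-0.0014]]
```

{"fn": "apply_moves", "kwargs": {
  "moves": [
    [[0.0025,0.001,0.012],0],
    [[0,0,0.006],0],
    [[0,0,0.003],0],
    [[0,0,0.003],0],
    [[0,0,0],0]
  ]
}}

```text
clock: 50.8
position: [443.7, 260.2, 54.2]
orientation: [1.0, -0.0, 0.0, 0.0]
force: [-0.8, -3.2, 3.9]
width: 0.6
gripper_force: 2.1
```

{"fn": "apply_moves", "kwargs": {
  "moves": [
    [[0,0,0.002],0],
    [[0,0,0.002],0],
    [[0,0,0],0]
  ]
}}

```text
clock: 51.18
position: [443.9, 260.3, 52.9]
orientation: [1.0, 0.0, -0.0, 0.001]
force: [-8.4, -6.7, 21.8]
width: 0.3
gripper_force: 10.9
```

{"fn": "apply_moves", "kwargs": {
  "moves": [
    [[0,0,-0.04],0],
    [[0,0,-0.06],0],
    [[0,0,-0.05],0],
    [[0,0,0],0],
    [[0,0,0],0],
    [[0,0,0],0]
  ]
}}

```text
clock: 51.92
position: [442.2, 259.8, 197.3]
orientation: [1.0, -0.0, -0.002, 0.001]
force: [-0.3, 0.2, -0.8]
width: 0.5
gripper_force: 0.0
```

```bash
python3 - <<'E'
from h import *
p,d=camera('scene');P=cloud('scene',d)
for a,b in((-335,-420),(-255,-325),(-175,-250)):
    m=(d>0)&(P[...,2]>75)&(P[...,2]<110)&(P[...,0]>520)&(P[...,0]<650)&(P[...,1]<a)&(P[...,1]>b)
    print('placed',m.sum(),P[m][:,2].max(),cv2.minAreaRect(P[m][:,:2].astype(np.float32))[0])
print(read_state()['force'],read_state()['position'])
print(robot.sign_off())
E
```

```text
placed 169 93.64928521592674 (590.9883422851562, -359.41229248046875)
placed 157 93.65663680189743 (578.7515869140625, -289.6481628417969)
placed 149 93.6587532600712 (565.5460205078125, -217.9934844970703)
[ 0.5011536   0.11987931 -0.45245322] [442.32121221 259.82313282 197.37751799]
the job is handed in; nothing more can be done
None
```

All three packs had every stud pressed to a hard stop on the striker and stand in the tray, the start button was pressed down and released, and I handed the job in at about 52 s; the hand-in returned no verdict.

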